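Stack two cuckoo whistle pipes in the press jig

TASK

Build up the two whistles in the press jig from the bottom: stand the long pine pipe upright and square on the middle of the low riser's cork and the short pipe on the middle of the high riser's cork, then lay the large walnut cap centrally and square over the top of the long pipe and the small cap over the short one, and last lay the steel press bar across both caps, in line with the jig and centred on it, so that it bears on both. Do not knock a pipe over at any time, and leave the bell and the collet canister where they stand.

Things in the scene. Friction and masses are not known exactly. Their poses are not given: they have to be found in the camera images.
- pipe_long: The long whistle pipe: pale pine, square and hollow, 46 x 46 mm and 120 mm tall, about 70 g; it starts standing upright, its dark open bore seen from above, on the bench. Origin at the centre of its underside, z up along the pipe; x and y are square to its faces (a whistle mouth is cut in the -x face; which way the mouth faces does not matter).
- pipe_short: The short whistle pipe: the same kind, 34 x 34 mm and 90 mm tall, about 40 g, starts standing upright on the bench. Origin at the centre of its underside, z up, x and y square to its faces.
- cap_large: The large walnut cap, for the long pipe: a dark brown flat square 58 x 58 mm and 16 mm thick with a dark spot 16 mm wide at its middle, about 32 g, starts flat on the bench. Origin at the centre of its underside, z up, x and y square to its edges.
- cap_small: The small walnut cap, for the short pipe: a dark brown flat square 42 x 42 mm and 16 mm thick with a dark spot 10 mm wide at its middle, about 18 g, starts flat on the bench. Origin at the centre of its underside, z up, x and y square to its edges.
- press_bar: The press bar: a plain flat steel bar 160 mm long, 28 mm wide, 18 mm thick, about 0.6 kg, starts flat on the bench. Origin at the centre of its underside, x along its length, y across its width, z up.
- riser_low: The low riser of the press jig, where the long pipe belongs: a blue block 70 x 70 mm, 16 mm high, with a 54 mm square cork facing on its flat top, fixed on the jig's base plate; the cork top is 26 mm above the bench. Origin at the centre of the block's underside, 10 mm above the bench and 16 mm below its top; axes parallel to those of the jig base. It is at one or the other end of the base.
- riser_high: The high riser of the press jig, where the short pipe belongs: a bare aluminium block 70 x 70 mm, 46 mm high, with a 42 mm square cork facing on its flat top, fixed on the base plate; the cork top is 56 mm above the bench, so that the tops of the two pipes come level at 146 mm. Origin at the centre of the block's underside, 10 mm above the bench and 46 mm below its top; axes parallel to those of the jig base. At the other end of the base.
- jig_base: The base plate of the press jig: dark steel, 90 mm (x) by 240 mm (y), 10 mm thick, fixed to the bench. Origin at the centre of its underside, on the bench, midway between the two risers, whose centres lie 50 mm to either side along its y. With both caps on, the caps' tops are level at 162 mm above the bench.
- bell: A small brass bell standing on its mouth, 54 mm wide, 43 mm tall, to be left where it is. Origin at the centre of its underside.
- canister: A squat tin canister of collets with a ridged screw lid, 84 mm wide, 62 mm tall, to be left where it is. Origin at the centre of its underside.
Mind the look-alikes: they are no part of the job. What is shaped like the pipe_short but orange or purple is not meant.

How it is judged:
On the way, in this order (a step that is already met when the one before it is completed fails the run):
1. both pipes stand upright on their own risers (long on low, short on high) (horizontal distance between pipe_long and riser_low below 0.01 m and z of pipe_long in the frame of riser_low between 0.012 and 0.02 m and angle between each of pipe_long, pipe_short's own z axis and vertical below 0.05 rad and (angle between the x axis of pipe_long and the x axis of riser_low, either way round below 0.2 rad or angle between the x axis of pipe_long and the y axis of riser_low, either way round below 0.2 rad) and horizontal distance between pipe_short and riser_high below 0.01 m and z of pipe_short in the frame of riser_high between 0.042 and 0.05 m and (angle between the x axis of pipe_short and the x axis of riser_high, either way round below 0.2 rad or angle between the x axis of pipe_short and the y axis of riser_high, either way round below 0.2 rad)), for 0.2 s.
2. each cap lies flat on its own pipe (large on long, small on short) (all of step 1 and horizontal distance between cap_large and pipe_long below 0.008 m and z of cap_large in the frame of pipe_long between 0.116 and 0.124 m and angle between each of cap_large, cap_small's own z axis and vertical below 0.05 rad and (angle between the x axis of cap_large and the x axis of pipe_long, either way round below 0.25 rad or angle between the x axis of cap_large and the y axis of pipe_long, either way round below 0.25 rad) and horizontal distance between cap_small and pipe_short below 0.008 m and z of cap_small in the frame of pipe_short between 0.086 and 0.094 m and (angle between the x axis of cap_small and the x axis of pipe_short, either way round below 0.25 rad or angle between the x axis of cap_small and the y axis of pipe_short, either way round below 0.25 rad)), for 0.2 s.
3. the press bar lies across both caps (all of step 2 and horizontal distance between press_bar and jig_base below 0.012 m and angle between the x axis of press_bar and the y axis of jig_base, either way round below 0.15 rad and angle between press_bar's own z axis and vertical below 0.05 rad and z of press_bar in the frame of jig_base between 0.156 and 0.168 m and contact force between press_bar and cap_large above 0.5 N and contact force between press_bar and cap_small above 0.5 N), for 0.2 s.
At the end, for the whole second after the job is handed in: Long pipe on low riser, short on high: upright, within 10 mm and 0.2 rad (any quarter turn). Large cap flat on long pipe, small on short: 8 mm, 0.25 rad. Bar level, over 0.5 N on each cap, within 12 mm of the jig centre, 0.15 rad of its y. All released and at rest (all of step 3 and linear speed of each of pipe_long, pipe_short, cap_large, cap_small, press_bar below 0.02 m/s and angular speed of each of pipe_long, pipe_short, cap_large, cap_small, press_bar below 0.2 rad/s); the robot touches nothing.
It fails at once if a pipe is knocked over (tilted more than 0.6 rad) (angle between any of pipe_long, pipe_short's own z axis and vertical above 0.6 rad).
It fails at once if the bell or the canister is moved by more than 20 mm (distance of any of bell, canister from where it was at the start of the episode above 0.02 m).
It also fails if it takes over 128 s, if anything falls off the work surface, if the arm or the gripper's body presses on something with over 40 N, if the wrist force passes 120 N, or if a joint passes its speed limit or range.

ROBOT

A 6-joint arm with a two-finger parallel gripper is mounted at the origin on the work surface. World frame = base frame: x ahead of the robot, y to its left, z up, the work surface at z = 0. Lengths are in m, angles in rad, forces in N, time in s.
With the tool pointing down it reaches from about 0.35 to 0.975 m from the base axis. Payload 7.1 kg.
Tool frame: the origin (TCP) lies at the very end of the fingers, on their centre line; the grasp point (between the pads) lies 19 mm behind it (arm.grip_depth is the distance from the TCP to the grasp point, in m); z points along the fingers, y is the line along which they close (so a half turn about z gives the same grasp; the last joint's range is limited). The gripper opens to 88 mm and grips with 3 to 60 N. Pads are 20 mm wide; open, the fingers measure 115 mm over their backs; the gripper's body (75 mm by 178 mm) begins 61 mm behind the grasp point.
Start: joints at [-1.334, 0.423, 1.63, -0, 1.089, -0.019], TCP at [0.158, -0.605, 0.223] pointing down, gripper open.
Joint ranges: [-3, 3], [-0.9, 2.11], [0.09, 2.58], [-1.31, 4.45], [0.11, 2.69], [-2.54, 2.54]. Speed limits (rad/s): [2.39, 2.39, 3.01, 3.14, 3.14, 3.14].

INTERFACE

Orientations are given as [roll, pitch, yaw] about the fixed x, y, z axes, in that order (R = Rz(yaw) Ry(pitch) Rx(roll)).
In Python, from cell import arm, viewer gives the robot as it stands.
- The arm moves only by the shell command python3 -m pendant 'ROWS' [OPENING] [FORCE]. ROWS is JSON, a list of rows, each an object of numbers: "x", "y", "z": the shift along the world's x, y, z in m; "rx", "ry", "rz": the turn, a rotation vector about the world's x, y, z in degrees. In form: [{"x": .., "y": .., "z": .., "rx": .., "ry": .., "rz": ..}, ...]. A call has exactly 8 rows; each row shifts and turns the commanded pose from where the row before left it; what a row does not reach is not made up. A row lasts 1/8 s, in which the tool goes at most 62.5 mm and 10.7 degrees, less where a joint would pass 70% of its speed; a pose out of reach is approached as far as the arm can. A call with a gripper value outside its range is refused whole. OPENING is the opening, from 0 (shut) to 1 (fully open), set as the call begins (- or left out, the last holds). The fingers move at their own pace and stop on an object; FORCE is the grip in N (left out, the last holds). Time passes only in rows, so rows that do not move let the fingers close, or fill a call up. It gives the time, the measured TCP pose, the force, the opening and the grip force at its end, in the units of the state.
- arm.get_state(): the state, without advancing time (a new reading comes with each control period).
- viewer.snapshot(name): name is "side" or "top" or "wrist"; returns the picture (384x512x3 uint8, red, green, blue); there is no depth.
- viewer.camera_model(name): a dict with "camera_matrix" (3x3 intrinsics, pixels), "R" (3x3) and "t" (3): a world point X has camera coordinates R X + t. Camera axes: x right, y down, z forward; pixel columns grow to the right and rows downward; lengths in m; the calibration is good to about 2 mm. The wrist camera is an equidistant fisheye: a pixel r from the principal point sees the ray r / f radians off the axis. A picture is of the moment at which its call begins: read the wrist's pose just before it. camera_model takes no time and is no camera call; for the wrist camera it gives the pose at the moment of the call.
- arm.close_job(): hands the job in; it is judged then, once.
The state is a dict: "clock": time; "joints": joint angles; "dq": joint speeds; "joint_torque": joint torques, N m; "tool_pos": TCP position; "ee_rot": TCP orientation; "wrist_force": force on the tool from outside, world axes, zero at the start; "ft_torque": the same for the moment, N m; "finger_gap": finger opening in m; "grip_force": force on a finger pad.
Only numpy, scipy, OpenCV 4.12 (cv2) and the standard library are available. Lean on these libraries where they do the work, as an engineer would, in place of code of your own. Each camera call takes 0.05 s, during which the arm holds its last target. There are 200 camera calls.

## Working session

There is one attempt and no reset: what is moved stays moved. The work goes in short steps, Python scripts to look and compute and a shell command to move; the robot and the scene stay as the last step left them, time stands still between calls to the robot, and variables do not carry over. Pictures are saved under pics/ and viewed, at most 14 in all, crops included, and the job is handed in when it is done.

```bash
ls; mkdir -p pics
python3 - <<'E'
from cell import arm, viewer
import cv2
for n in ("top","side"):
    im=viewer.snapshot(n); m=viewer.camera_model(n); print(n,m)
    cv2.imwrite(f"pics/{n}0.png",cv2.resize(im[:,:,::-1],(800,600),interpolation=cv2.INTER_CUBIC))
print(arm.get_state())
E
```

```text
pics
top {'camera_matrix': array([[429.76128925,   0.        , 249.62487692],
       [  0.        , 429.76128925, 185.47812063],
       [  0.        ,   0.        ,   1.        ]]), 'R': array([[ 0.02254815, -0.99966342, -0.01283041],
       [-0.99674316, -0.02148468, -0.07772692],
       [ 0.0774251 ,  0.01454123, -0.99689212]]), 't': array([-0.03957434,  0.51866911,  0.96213302])}
side {'camera_matrix': array([[439.4135429 ,   0.        , 261.49242717],
       [  0.        , 439.4135429 , 185.76226119],
       [  0.        ,   0.        ,   1.        ]]), 'R': array([[-0.85393022, -0.52009352, -0.01749039],
       [-0.36683307,  0.62545411, -0.68865133],
       [ 0.36910253, -0.58164413, -0.72488167]]), 't': array([0.4436318 , 0.24296506, 0.92433355])}
{'clock': 0.1, 'joints': array([-1.33400874e+00,  4.23750833e-01,  1.63056305e+00, -2.82509521e-05,
        1.08863468e+00, -1.89838228e-02]), 'dq': array([ 5.27901423e-04, -1.26798346e-03, -1.05059104e-03, -9.84410567e-04,
        1.47528979e-03, -2.94605995e-05]), 'joint_torque': array([-1.01441536e-03, -5.45616782e+01, -2.74325430e+01,  6.45248755e-02,
        1.88506191e-02, -1.10329486e-05]), 'tool_pos': array([ 0.15803308, -0.60418841,  0.22200778]), 'ee_rot': array([-3.14023652e+00, -7.30835825e-07,  2.55784530e-01]), 'wrist_force': array([0.71098308, 0.12206919, 0.3058408 ]), 'ft_torque': array([-0.02600758,  0.01113741, -0.01017624]), 'grip_force': 0.0, 'finger_gap': 0.08792885080482693}
```

View pics/top0.png

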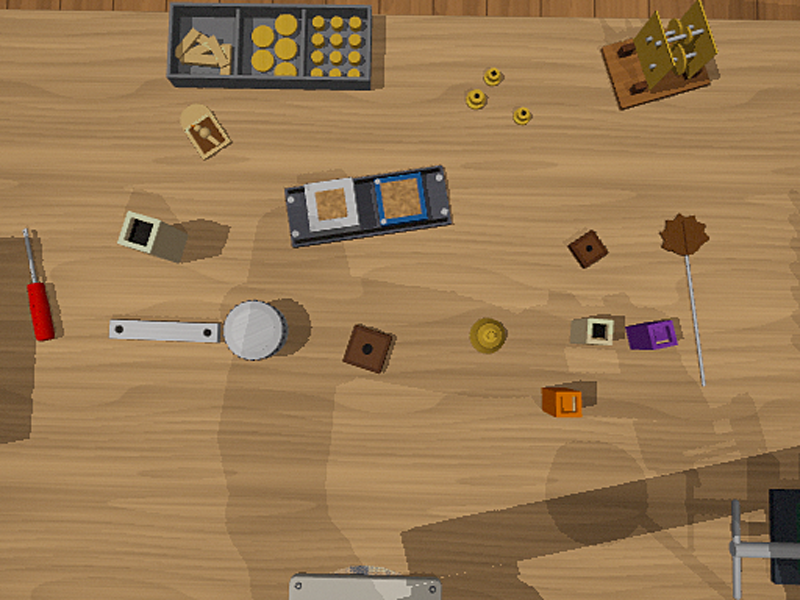

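View pics/side0.png

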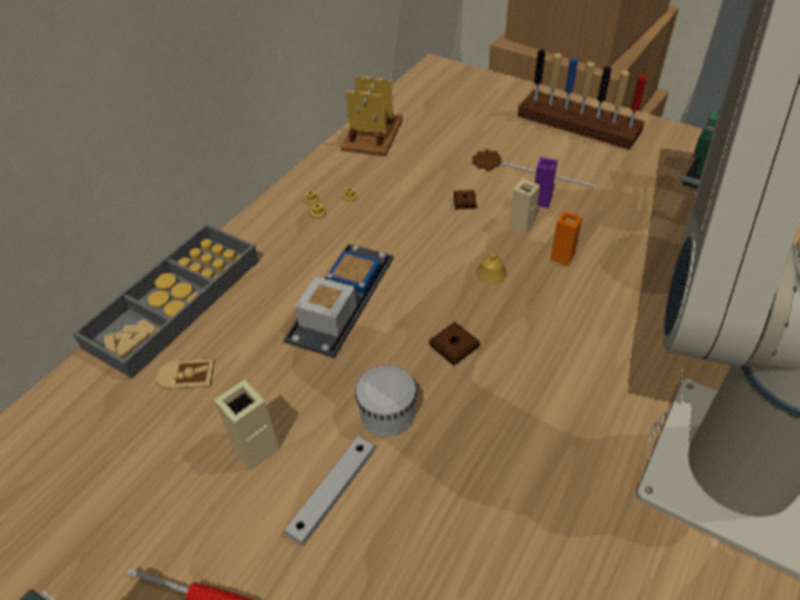

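```bash
cat > h.py <<'E'
import numpy as np, cv2
from cell import arm, viewer
def bp(name,uv,z,m=None):
    m=m or viewer.camera_model(name); K,R,t=m["camera_matrix"],m["R"],m["t"]
    uv=np.atleast_2d(uv).astype(float); d=np.c_[(uv-K[:2,2])/K[0,0],np.ones(len(uv))]
    if name=="wrist":
        v=d[:,:2]; th=np.linalg.norm(v,axis=1); s=np.sinc(th/np.pi)
        d=np.c_[v*s[:,None],np.cos(th)]
    C=-R.T@t; d=d@R; return C+d*((z-C[2])/d[:,2])[:,None]
def crop(im,x,y,w,h,s): return cv2.resize(im[y:y+h,x:x+w,::-1],None,fx=s,fy=s,interpolation=cv2.INTER_CUBIC)
def rect(P):
    "centre, edge lengths, edge yaw deg from 4 corners in order"
    P=np.array(P)[:,:2]; e=np.roll(P,-1,0)-P
    return P.mean(0).round(4),np.linalg.norm(e,axis=1).round(4),np.degrees(np.arctan2(e[:,1],e[:,0])).round(1)
E
python3 - <<'E'
from h import *
im=viewer.snapshot("top"); cv2.imwrite("top.png",im[:,:,::-1])
o=np.zeros((600,800,3),np.uint8)
for (X,Y,x,y,w,h) in [(0,0,180,100,120,65),(480,0,365,190,80,65),(0,260,70,130,60,45),(240,260,210,200,60,45),(480,260,355,140,60,45),(0,440,65,195,120,40),(480,440,345,240,60,40)]:
    c=crop(im,x,y,w,h,4); o[Y:Y+h*4,X:X+w*4]=c[:, :800-X][:600-Y]
cv2.imwrite("pics/m1.png",o)
E
```

```text
(no output)
```

View pics/m1.png

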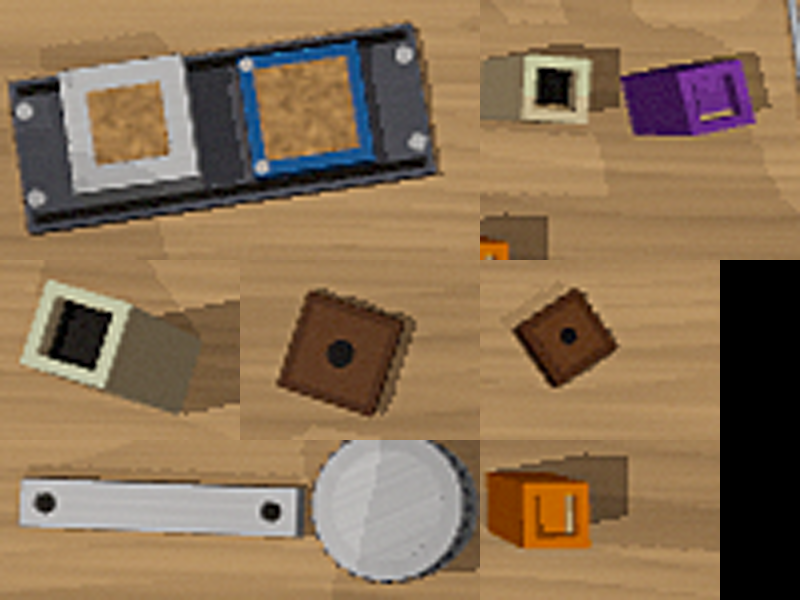

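Run:
```python
from h import *
T={'short':((480,0,365,190),.09,[(527,55),(591,57),(588,123),(524,120)]),
'long':((0,260,70,130),.12,[(47,280),(131,303),(105,388),(22,362)]),
'capL':((240,260,210,200),.016,[(315,289),(407,316),(374,414),(277,383)]),
'capLspot':((240,260,210,200),.016,[(340,353)]*4),
'capS':((480,260,355,140),.016,[(573,288),(617,346),(560,377),(516,330)]),
'capSspot':((480,260,355,140),.016,[(568,336)]*4),
'bar':((0,440,65,195),.018,[(20,479),(299,488),(299,536),(20,524)]),
'high':((0,0,180,100),.056,[(61,74),(183,56),(199,175),(75,191)]),
'low':((0,0,180,100),.026,[(240,58),(357,41),(374,160),(254,174)]),
'base':((0,0,180,100),.01,[(10,82),(411,25),(437,173),(31,233)])}
for k,((X,Y,x,y),z,p) in T.items():
    uv=(np.array(p)-[X,Y])/4-.375+[x,y]; print(k,*rect(bp("top",uv,z)))
```

```text
short [ 0.4646 -0.313 ] [0.0336 0.0347 0.0335 0.0342] [-90.5 177.2  88.6  -2.6]
long [0.5826 0.3062] [0.0459 0.0461 0.0457 0.0446] [-104.1  165.8   73.9  -13.9]
capL [0.435  0.0024] [0.0548 0.0587 0.058  0.0576] [-105.   162.6   73.7  -20.6]
capLspot [0.4335 0.0042] [0. 0. 0. 0.] [0. 0. 0. 0.]
capS [ 0.5883 -0.3175] [0.0416 0.0375 0.0367 0.0411] [-142.8  119.7   43.4  -52.5]
capSspot [ 0.5879 -0.3183] [0. 0. 0. 0.] [0. 0. 0. 0.]
bar [0.4531 0.3028] [0.1607 0.0274 0.1605 0.0258] [ -90.6 -177.6   88.8    3.2]
high [0.6373 0.0579] [0.0688 0.0678 0.0694 0.0665] [ -80.4 -170.9   98.6    8.6]
low [ 0.6547 -0.0402] [0.068  0.0699 0.0691 0.068 ] [ -80.5 -170.9   97.9    8.2]
base [0.6454 0.0086] [0.237  0.0888 0.2384 0.0901] [ -80.7 -169.3   99.7    9.8]
```

```bash
python3 -m pendant '[{"x":0.038,"y":0.036,"z":-0.003,"rz":9.2},{"x":0.038,"y":0.036,"z":-0.003,"rz":9.2},{"x":0.038,"y":0.036,"z":-0.003,"rz":9.2},{"x":0.038,"y":0.036,"z":-0.003,"rz":9.2},{"x":0.038,"y":0.036,"z":-0.003,"rz":9.2},{"x":0.038,"y":0.036,"z":-0.003,"rz":9.2},{"x":0.038,"y":0.036,"z":-0.003,"rz":9.2},{"x":0.038,"y":0.036,"z":-0.003,"rz":9.2}]' 1 10
python3 - <<'E'
from h import *
s=arm.get_state();print(s["tool_pos"],np.degrees(s["ee_rot"]))
m=viewer.camera_model("wrist"); print(m)
im=viewer.snapshot("wrist"); cv2.imwrite("pics/w1.png",cv2.resize(im[:,:,::-1],(800,600),interpolation=cv2.INTER_CUBIC))
E
```

```text
[ 0.15806729 -0.60425112  0.22208869] [-1.79933877e+02 -1.46711926e-03  1.46571357e+01]
{'camera_matrix': array([[297.31863964,   0.        , 259.19487766],
       [  0.        , 297.31863964, 191.73852913],
       [  0.        ,   0.        ,   1.        ]]), 'R': array([[ 2.52339567e-01, -9.67638314e-01, -9.14006423e-04],
       [-9.29558752e-01, -2.42671386e-01,  2.77544815e-01],
       [-2.68784800e-01, -6.91859157e-02, -9.60712257e-01]]), 't': array([-0.62507698, -0.03372436,  0.39053694])}schema error: expected keys x, y, z, rx, ry, rz
```

View pics/w1.png

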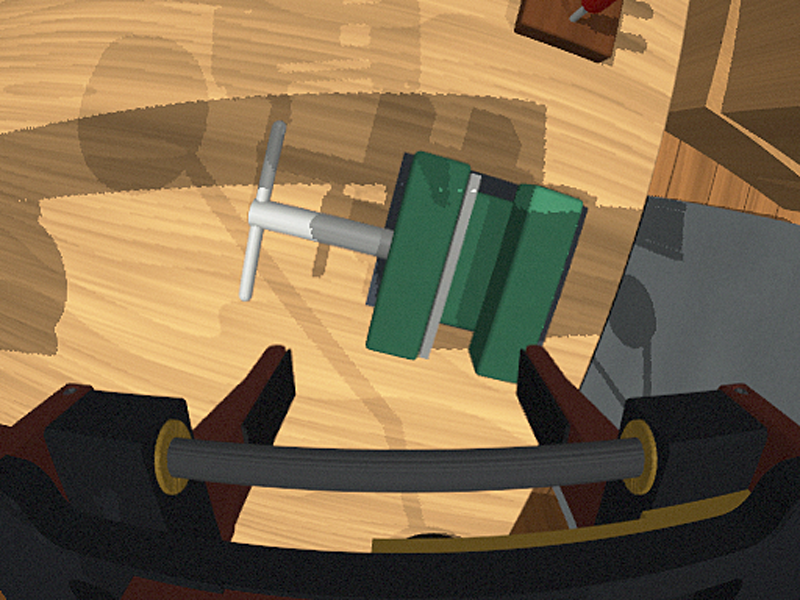

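The command was refused because every row needs all six keys, so this wrist picture is still from the start pose, showing the vice. Repeating with full rows.

```bash
python3 -m pendant '[{"x":0.038,"y":0.036,"z":-0.003,"rx":0,"ry":0,"rz":9.2},{"x":0.038,"y":0.036,"z":-0.003,"rx":0,"ry":0,"rz":9.2},{"x":0.038,"y":0.036,"z":-0.003,"rx":0,"ry":0,"rz":9.2},{"x":0.038,"y":0.036,"z":-0.003,"rx":0,"ry":0,"rz":9.2},{"x":0.038,"y":0.036,"z":-0.003,"rx":0,"ry":0,"rz":9.2},{"x":0.038,"y":0.036,"z":-0.003,"rx":0,"ry":0,"rz":9.2},{"x":0.038,"y":0.036,"z":-0.003,"rx":0,"ry":0,"rz":9.2},{"x":0.038,"y":0.036,"z":-0.003,"rx":0,"ry":0,"rz":9.2}]' 1 10
python3 -m pendant '[{"x":0,"y":0,"z":0,"rx":0,"ry":0,"rz":0},{"x":0,"y":0,"z":0,"rx":0,"ry":0,"rz":0},{"x":0,"y":0,"z":0,"rx":0,"ry":0,"rz":0},{"x":0,"y":0,"z":0,"rx":0,"ry":0,"rz":0},{"x":0,"y":0,"z":0,"rx":0,"ry":0,"rz":0},{"x":0,"y":0,"z":0,"rx":0,"ry":0,"rz":0},{"x":0,"y":0,"z":0,"rx":0,"ry":0,"rz":0},{"x":0,"y":0,"z":0,"rx":0,"ry":0,"rz":0}]'
python3 - <<'E'
from h import *
s=arm.get_state();print(s["tool_pos"],np.degrees(s["ee_rot"]))
im=viewer.snapshot("wrist"); cv2.imwrite("pics/w2.png",cv2.resize(im[:,:,::-1],(800,600),interpolation=cv2.INTER_CUBIC))
np.save("w2.npy",viewer.camera_model("wrist"),allow_pickle=True)
E
```

```text
clock: 1.2
tool_pos: [0.4632, -0.3153, 0.1986]
ee_rot: [3.142, 0.0, 1.546]
wrist_force: [0.0, -0.5, -0.8]
finger_gap: 0.0875
grip_force: 0.0
clock: 2.2
tool_pos: [0.4622, -0.3166, 0.1987]
ee_rot: [-3.142, -0.0, 1.54]
wrist_force: [0.1, 0.3, 0.5]
finger_gap: 0.0873
grip_force: 0.0
[ 0.46215987 -0.31661654  0.19867873] [-1.79998434e+02 -1.51112388e-03  8.82562318e+01]
```

View pics/w2.png

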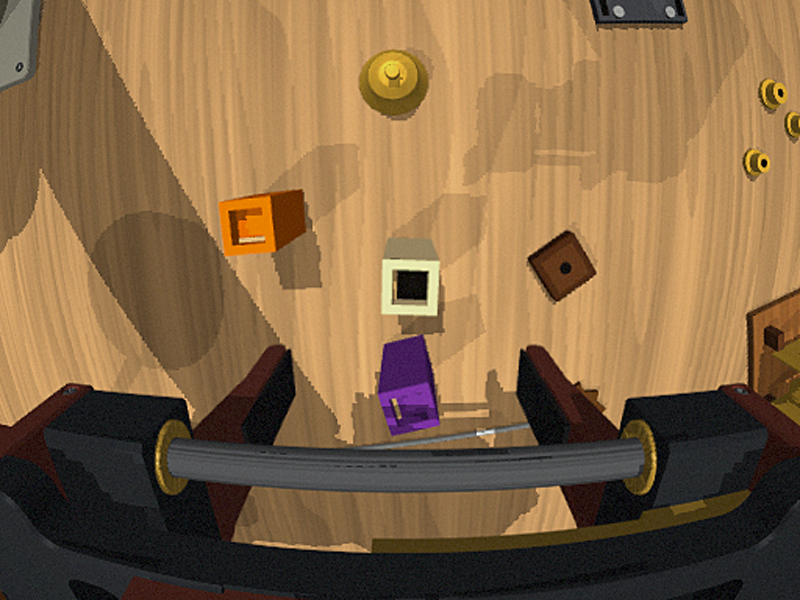

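The pale pipe at (410,287) is the one meant, with purple (408,395) and orange (260,225) as the look-alikes. The small cap is at (566,268). Cross-checking with the top camera:

Run:
```python
from h import *
m=np.load("w2.npy",allow_pickle=True).item()
f=lambda p:np.array(p)*.64-.18
print(rect(bp("wrist",f([(382,259),(438,259),(438,316),(381,315)]),.09,m)))
print(rect(bp("wrist",f([(569,232),(596,272),(557,301),(528,260)]),.016,m)),bp("wrist",f([(566,268)]),.016,m))
```

```text
(array([ 0.4647, -0.312 ]), array([0.0332, 0.0356, 0.035 , 0.0349]), array([ -1.7, -90.7, 177.1,  86.5]))
(array([ 0.5862, -0.3175]), array([0.041 , 0.0401, 0.0425, 0.0397]), array([ -52.1, -144.5,  127.2,   33.4])) [[ 0.58869414 -0.31874858  0.016     ]]
```

```bash
python3 -m pendant '[{"x":0.0025,"y":0.004,"z":-0.008,"rx":0,"ry":0,"rz":-0.5},{"x":0,"y":0,"z":-0.03,"rx":0,"ry":0,"rz":0},{"x":0,"y":0,"z":-0.03,"rx":0,"ry":0,"rz":0},{"x":0,"y":0,"z":-0.03,"rx":0,"ry":0,"rz":0},{"x":0,"y":0,"z":-0.03,"rx":0,"ry":0,"rz":0},{"x":0,"y":0,"z":-0.03,"rx":0,"ry":0,"rz":0},{"x":0,"y":0,"z":-0.009,"rx":0,"ry":0,"rz":0},{"x":0,"y":0,"z":0,"rx":0,"ry":0,"rz":0}]'
python3 -m pendant '[{"x":0,"y":0,"z":0,"rx":0,"ry":0,"rz":0},{"x":0,"y":0,"z":0,"rx":0,"ry":0,"rz":0},{"x":0,"y":0,"z":0,"rx":0,"ry":0,"rz":0},{"x":0,"y":0,"z":0,"rx":0,"ry":0,"rz":0},{"x":0,"y":0,"z":0,"rx":0,"ry":0,"rz":0},{"x":0,"y":0,"z":0,"rx":0,"ry":0,"rz":0},{"x":0,"y":0,"z":0,"rx":0,"ry":0,"rz":0},{"x":0,"y":0,"z":0,"rx":0,"ry":0,"rz":0}]' 0.2 10
```

```text
clock: 3.25
tool_pos: [0.4645, -0.3123, 0.0313]
ee_rot: [-3.141, -0.001, 1.532]
wrist_force: [0.2, -0.5, 0.5]
finger_gap: 0.0877
grip_force: 0.0
clock: 4.25
tool_pos: [0.4646, -0.3127, 0.0317]
ee_rot: [-3.142, 0.0, 1.532]
wrist_force: [-0.7, -0.3, 0.4]
finger_gap: 0.0343
grip_force: 9.9
```

```bash
python3 -m pendant '[{"x":0,"y":0,"z":0.03,"rx":0,"ry":0,"rz":0},{"x":0,"y":0,"z":0.04,"rx":0,"ry":0,"rz":0},{"x":0.005,"y":0.01,"z":0.04,"rx":0,"ry":0,"rz":1},{"x":0.01,"y":0.025,"z":0,"rx":0,"ry":0,"rz":1},{"x":0.018,"y":0.04,"z":0,"rx":0,"ry":0,"rz":1},{"x":0.02,"y":0.04,"z":0,"rx":0,"ry":0,"rz":1},{"x":0.02,"y":0.04,"z":0,"rx":0,"ry":0,"rz":1},{"x":0.02,"y":0.04,"z":0,"rx":0,"ry":0,"rz":1}]'
python3 -m pendant '[{"x":0.02,"y":0.04,"z":0,"rx":0,"ry":0,"rz":1},{"x":0.02,"y":0.04,"z":0,"rx":0,"ry":0,"rz":1},{"x":0.02,"y":0.04,"z":0,"rx":0,"ry":0,"rz":1},{"x":0.012,"y":0.035,"z":0,"rx":0,"ry":0,"rz":1},{"x":0.008,"y":0.02,"z":0,"rx":0,"ry":0,"rz":1},{"x":0,"y":0.01,"z":0,"rx":0,"ry":0,"rz":0.7},{"x":0,"y":0,"z":0,"rx":0,"ry":0,"rz":0},{"x":0,"y":0,"z":0,"rx":0,"ry":0,"rz":0}]'
python3 - <<'E'
from h import *
print(arm.get_state()["tool_pos"])
np.save("w3.npy",viewer.camera_model("wrist"),allow_pickle=True)
im=viewer.snapshot("wrist"); cv2.imwrite("pics/w3.png",crop(im,100,60,320,240,2.5))
E
```

```text
clock: 5.25
tool_pos: [0.558, -0.1163, 0.1416]
ee_rot: [-3.141, -0.0, 1.637]
wrist_force: [0.3, -0.1, -0.5]
finger_gap: 0.0343
grip_force: 9.9
clock: 6.25
tool_pos: [0.6373, 0.0663, 0.1417]
ee_rot: [-3.141, 0.0, 1.735]
wrist_force: [-1.0, 0.0, 0.4]
finger_gap: 0.034
grip_force: 9.9
[0.63725415 0.0662843  0.14165267]
```

View pics/w3.png

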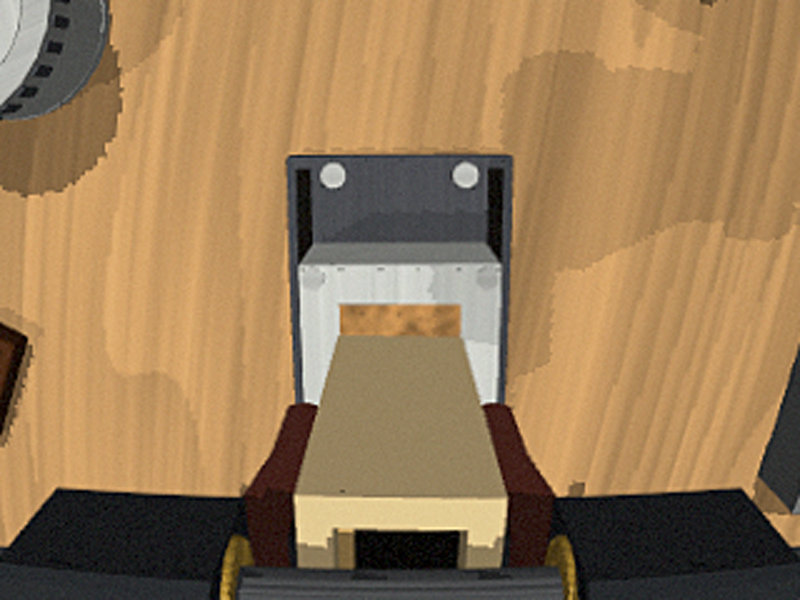

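The pipe is held square, and the far edge of the high riser's top runs from (300,265) to (499,265). The cork edge is at (340,304)–(461,304). Computing the riser from these.

Run:
```python
from h import *
m=np.load("w3.npy",allow_pickle=True).item()
f=lambda p:np.array(p)/2.5-.3+[100,60]
for p,z,d in (([(300,265),(499,265)],.056,.035),([(340,304),(461,304)],.056,.021),([(288,156),(512,156)],.01,.07)):
    P=bp("wrist",f(p),z,m)[:,:2]; e=P[1]-P[0]; L=np.hypot(*e); e/=L; n=np.array([e[1],-e[0]])
    print(L,np.degrees(np.arctan2(e[1],e[0])),P.mean(0)+n*d)
```

```text
0.06784842625059491 9.363362347779496 [0.63826894 0.05819317]
0.04163388816711823 9.364551023351112 [0.63857061 0.05848879]
0.08839247590702236 9.371326570417628 [0.63848522 0.05833185]
```

```bash
python3 -m pendant '[{"x":0.0007,"y":-0.0083,"z":0,"rx":0,"ry":0,"rz":0},{"x":0,"y":0,"z":-0.015,"rx":0,"ry":0,"rz":0},{"x":0,"y":0,"z":-0.015,"rx":0,"ry":0,"rz":0},{"x":0,"y":0,"z":-0.013,"rx":0,"ry":0,"rz":0},{"x":0,"y":0,"z":-0.006,"rx":0,"ry":0,"rz":0},{"x":0,"y":0,"z":-0.003,"rx":0,"ry":0,"rz":0},{"x":0,"y":0,"z":-0.0015,"rx":0,"ry":0,"rz":0},{"x":0,"y":0,"z":0,"rx":0,"ry":0,"rz":0}]'
python3 - <<'E'
from h import *
im=viewer.snapshot("side"); cv2.imwrite("pics/s3.png",crop(im,150,130,160,120,5))
E
```

```text
clock: 7.3
tool_pos: [0.6386, 0.0591, 0.0885]
ee_rot: [3.141, 0.0, 1.736]
wrist_force: [-0.1, -0.9, -0.6]
finger_gap: 0.0346
grip_force: 9.9
```

View pics/s3.png

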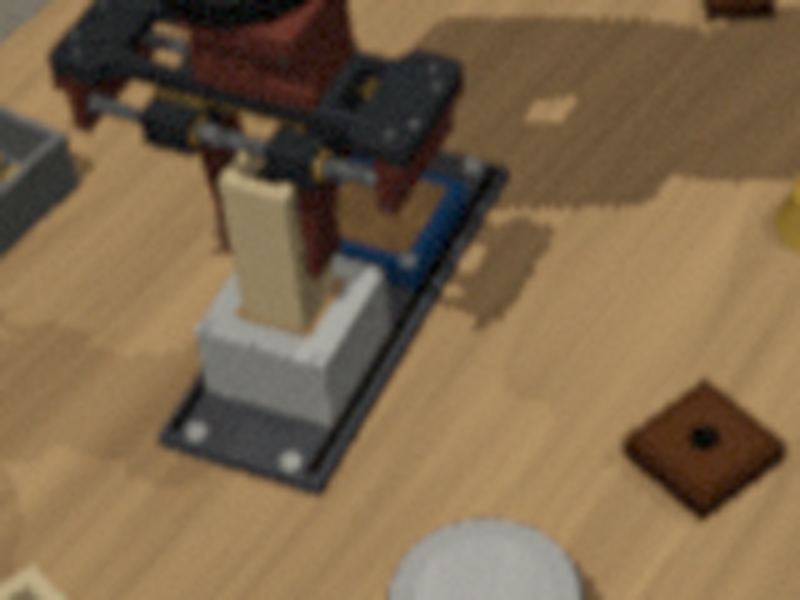

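The pipe stands upright just over the middle of the high riser's cork. I'll touch down, release and rise.

```bash
python3 -m pendant '[{"x":0,"y":-0.0007,"z":-0.0008,"rx":0,"ry":0,"rz":0},{"x":0,"y":0,"z":-0.0005,"rx":0,"ry":0,"rz":0},{"x":0,"y":0,"z":0,"rx":0,"ry":0,"rz":0},{"x":0,"y":0,"z":0,"rx":0,"ry":0,"rz":0},{"x":0,"y":0,"z":0,"rx":0,"ry":0,"rz":0},{"x":0,"y":0,"z":0,"rx":0,"ry":0,"rz":0},{"x":0,"y":0,"z":0,"rx":0,"ry":0,"rz":0},{"x":0,"y":0,"z":0,"rx":0,"ry":0,"rz":0}]'
python3 -m pendant '[{"x":0,"y":0,"z":0,"rx":0,"ry":0,"rz":0},{"x":0,"y":0,"z":0,"rx":0,"ry":0,"rz":0},{"x":0,"y":0,"z":0,"rx":0,"ry":0,"rz":0},{"x":0,"y":0,"z":0,"rx":0,"ry":0,"rz":0},{"x":0,"y":0,"z":0,"rx":0,"ry":0,"rz":0},{"x":0,"y":0,"z":0.02,"rx":0,"ry":0,"rz":0},{"x":0,"y":0,"z":0.03,"rx":0,"ry":0,"rz":0},{"x":0,"y":0,"z":0.04,"rx":0,"ry":0,"rz":0}]' 1 10
```

```text
clock: 8.35
tool_pos: [0.6387, 0.0583, 0.0877]
ee_rot: [3.141, 0.0, 1.736]
wrist_force: [-1.8, 0.4, 6.1]
finger_gap: 0.0343
grip_force: 9.9
clock: 9.35
tool_pos: [0.638, 0.0583, 0.1784]
ee_rot: [-3.141, -0.0, 1.736]
wrist_force: [1.3, -0.5, 0.4]
finger_gap: 0.0879
grip_force: 0.0
```

```bash
python3 -m pendant '[{"x":-0.007,"y":0.031,"z":0.01,"rx":0,"ry":0,"rz":-3},{"x":-0.007,"y":0.031,"z":0.01,"rx":0,"ry":0,"rz":-3},{"x":-0.007,"y":0.031,"z":0,"rx":0,"ry":0,"rz":-3},{"x":-0.007,"y":0.031,"z":0,"rx":0,"ry":0,"rz":-3},{"x":-0.007,"y":0.031,"z":0,"rx":0,"ry":0,"rz":-3},{"x":-0.007,"y":0.031,"z":0,"rx":0,"ry":0,"rz":-3},{"x":-0.007,"y":0.031,"z":0,"rx":0,"ry":0,"rz":-3},{"x":-0.007,"y":0.031,"z":0,"rx":0,"ry":0,"rz":-3}]'
python3 -m pendant '[{"x":0,"y":0,"z":0,"rx":0,"ry":0,"rz":0},{"x":0,"y":0,"z":0,"rx":0,"ry":0,"rz":0},{"x":0,"y":0,"z":0,"rx":0,"ry":0,"rz":0},{"x":0,"y":0,"z":0,"rx":0,"ry":0,"rz":0},{"x":0,"y":0,"z":0,"rx":0,"ry":0,"rz":0},{"x":0,"y":0,"z":0,"rx":0,"ry":0,"rz":0},{"x":0,"y":0,"z":0,"rx":0,"ry":0,"rz":0},{"x":0,"y":0,"z":0,"rx":0,"ry":0,"rz":0}]'
python3 - <<'E'
from h import *
np.save("w4.npy",viewer.camera_model("wrist"),allow_pickle=True)
im=viewer.snapshot("wrist"); cv2.imwrite("pics/w4.png",crop(im,100,60,320,240,2.5))
E
```

```text
clock: 10.35
tool_pos: [0.5824, 0.3075, 0.1986]
ee_rot: [3.14, -0.001, 1.315]
wrist_force: [0.1, 0.0, 0.8]
finger_gap: 0.0879
grip_force: 0.0
clock: 11.35
tool_pos: [0.5823, 0.3064, 0.1968]
ee_rot: [-3.142, 0.0, 1.317]
wrist_force: [-0.5, -0.2, 0.1]
finger_gap: 0.0876
grip_force: 0.0
```

View pics/w4.png

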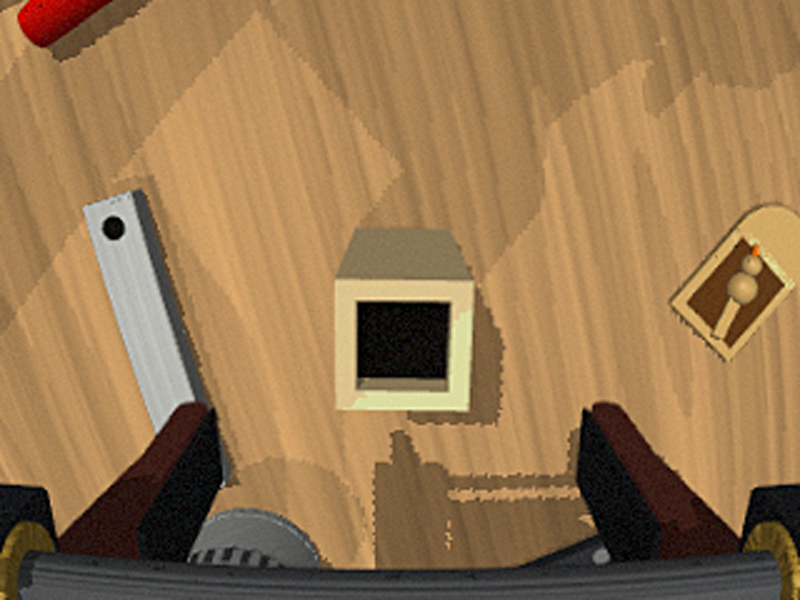

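The long pipe's top shows corners at (334,278), (474,278), (471,411) and (337,411), so it is centred between the fingers and square.

Run:
```python
from h import *
m=np.load("w4.npy",allow_pickle=True).item()
f=lambda p:np.array(p)/2.5-.3+[100,60]
print(rect(bp("wrist",f([(334,278),(474,278),(471,411),(337,411)]),.12,m)))
```

```text
(array([0.584 , 0.3064]), array([0.0461, 0.0471, 0.0466, 0.0471]), array([ -14.6, -104.2,  165.4,   75.2]))
```

```bash
python3 -m pendant '[{"x":0.001,"y":0,"z":-0.02,"rx":0,"ry":0,"rz":0},{"x":0,"y":0,"z":-0.03,"rx":0,"ry":0,"rz":0},{"x":0,"y":0,"z":-0.03,"rx":0,"ry":0,"rz":0},{"x":0,"y":0,"z":-0.03,"rx":0,"ry":0,"rz":0},{"x":0,"y":0,"z":-0.02,"rx":0,"ry":0,"rz":0},{"x":0,"y":0,"z":-0.006,"rx":0,"ry":0,"rz":0},{"x":0,"y":0,"z":0,"rx":0,"ry":0,"rz":0},{"x":0,"y":0,"z":0,"rx":0,"ry":0,"rz":0}]'
python3 -m pendant '[{"x":0,"y":0,"z":0,"rx":0,"ry":0,"rz":0},{"x":0,"y":0,"z":0,"rx":0,"ry":0,"rz":0},{"x":0,"y":0,"z":0,"rx":0,"ry":0,"rz":0},{"x":0,"y":0,"z":0,"rx":0,"ry":0,"rz":0},{"x":0,"y":0,"z":0,"rx":0,"ry":0,"rz":0},{"x":0,"y":0,"z":0,"rx":0,"ry":0,"rz":0},{"x":0,"y":0,"z":0,"rx":0,"ry":0,"rz":0},{"x":0,"y":0,"z":0,"rx":0,"ry":0,"rz":0}]' 0.2 10
```

```text
clock: 12.4
tool_pos: [0.5841, 0.3068, 0.062]
ee_rot: [3.14, -0.001, 1.317]
wrist_force: [0.4, 0.4, 0.2]
finger_gap: 0.0875
grip_force: 0.0
clock: 13.4
tool_pos: [0.5833, 0.3064, 0.0609]
ee_rot: [-3.142, 0.0, 1.317]
wrist_force: [0.7, 0.9, -0.0]
finger_gap: 0.0458
grip_force: 10.0
```

```bash
python3 -m pendant '[{"x":0,"y":0,"z":0.03,"rx":0,"ry":0,"rz":0},{"x":0,"y":0,"z":0.045,"rx":0,"ry":0,"rz":0},{"x":0,"y":0,"z":0.045,"rx":0,"ry":0,"rz":0},{"x":0,"y":0,"z":0.045,"rx":0,"ry":0,"rz":0},{"x":0,"y":-0.01,"z":0.035,"rx":0,"ry":0,"rz":2},{"x":0.006,"y":-0.025,"z":0,"rx":0,"ry":0,"rz":2},{"x":0.006,"y":-0.03,"z":0,"rx":0,"ry":0,"rz":2},{"x":0.006,"y":-0.03,"z":0,"rx":0,"ry":0,"rz":2}]'
python3 -m pendant '[{"x":0.006,"y":-0.03,"z":0,"rx":0,"ry":0,"rz":2},{"x":0.006,"y":-0.03,"z":0,"rx":0,"ry":0,"rz":2},{"x":0.006,"y":-0.03,"z":0,"rx":0,"ry":0,"rz":2},{"x":0.006,"y":-0.03,"z":0,"rx":0,"ry":0,"rz":2},{"x":0.006,"y":-0.03,"z":0,"rx":0,"ry":0,"rz":2},{"x":0.006,"y":-0.03,"z":0,"rx":0,"ry":0,"rz":2},{"x":0.006,"y":-0.03,"z":0,"rx":0,"ry":0,"rz":2},{"x":0.006,"y":-0.025,"z":0,"rx":0,"ry":0,"rz":2}]'
python3 -m pendant '[{"x":0.005,"y":-0.0168,"z":0,"rx":0,"ry":0,"rz":0},{"x":0,"y":0,"z":0,"rx":0,"ry":0,"rz":0},{"x":0,"y":0,"z":0,"rx":0,"ry":0,"rz":0},{"x":0,"y":0,"z":0,"rx":0,"ry":0,"rz":0},{"x":0,"y":0,"z":0,"rx":0,"ry":0,"rz":0},{"x":0,"y":0,"z":0,"rx":0,"ry":0,"rz":0},{"x":0,"y":0,"z":0,"rx":0,"ry":0,"rz":0},{"x":0,"y":0,"z":0,"rx":0,"ry":0,"rz":0}]'
```

```text
clock: 14.4
tool_pos: [0.6012, 0.2105, 0.2608]
ee_rot: [-3.141, 0.0, 1.458]
wrist_force: [0.0, -0.2, -0.4]
finger_gap: 0.0461
grip_force: 10.0
clock: 15.4
tool_pos: [0.6492, -0.0248, 0.2606]
ee_rot: [-3.141, -0.0, 1.736]
wrist_force: [0.1, -0.4, -0.3]
finger_gap: 0.0459
grip_force: 10.0
clock: 16.4
tool_pos: [0.6544, -0.0404, 0.2609]
ee_rot: [3.142, -0.0, 1.736]
wrist_force: [-0.2, -0.4, -1.2]
finger_gap: 0.0463
grip_force: 10.0
```

```bash
python3 -m pendant '[{"x":0,"y":0,"z":-0.025,"rx":0,"ry":0,"rz":0},{"x":0,"y":0,"z":-0.035,"rx":0,"ry":0,"rz":0},{"x":0,"y":0,"z":-0.035,"rx":0,"ry":0,"rz":0},{"x":0,"y":0,"z":-0.035,"rx":0,"ry":0,"rz":0},{"x":0,"y":0,"z":-0.028,"rx":0,"ry":0,"rz":0},{"x":0,"y":0,"z":-0.01,"rx":0,"ry":0,"rz":0},{"x":0,"y":0,"z":-0.004,"rx":0,"ry":0,"rz":0},{"x":0,"y":0,"z":0,"rx":0,"ry":0,"rz":0}]'
python3 -m pendant '[{"x":0,"y":0,"z":-0.001,"rx":0,"ry":0,"rz":0},{"x":0,"y":0,"z":-0.001,"rx":0,"ry":0,"rz":0},{"x":0,"y":0,"z":-0.0005,"rx":0,"ry":0,"rz":0},{"x":0,"y":0,"z":0,"rx":0,"ry":0,"rz":0},{"x":0,"y":0,"z":0,"rx":0,"ry":0,"rz":0},{"x":0,"y":0,"z":0,"rx":0,"ry":0,"rz":0},{"x":0,"y":0,"z":0,"rx":0,"ry":0,"rz":0},{"x":0,"y":0,"z":0,"rx":0,"ry":0,"rz":0}]'
```

```text
clock: 17.4
tool_pos: [0.655, -0.0405, 0.0897]
ee_rot: [3.14, 0.0, 1.736]
wrist_force: [0.2, 0.2, -1.3]
finger_gap: 0.046
grip_force: 10.0
clock: 18.4
tool_pos: [0.6546, -0.0404, 0.0869]
ee_rot: [3.141, 0.0, 1.736]
wrist_force: [-0.6, 0.2, 5.4]
finger_gap: 0.046
grip_force: 10.0
```

```bash
python3 -m pendant '[{"x":0,"y":0,"z":0,"rx":0,"ry":0,"rz":0},{"x":0,"y":0,"z":0,"rx":0,"ry":0,"rz":0},{"x":0,"y":0,"z":0,"rx":0,"ry":0,"rz":0},{"x":0,"y":0,"z":0,"rx":0,"ry":0,"rz":0},{"x":0,"y":0,"z":0.01,"rx":0,"ry":0,"rz":0},{"x":0,"y":0,"z":0.025,"rx":0,"ry":0,"rz":0},{"x":0,"y":0,"z":0.035,"rx":0,"ry":0,"rz":0},{"x":0,"y":0,"z":0.035,"rx":0,"ry":0,"rz":0}]' 1 10
python3 -m pendant '[{"x":-0.02,"y":0.003,"z":0,"rx":0,"ry":0,"rz":-3},{"x":-0.03,"y":0.006,"z":0,"rx":0,"ry":0,"rz":-4},{"x":-0.035,"y":0.007,"z":0,"rx":0,"ry":0,"rz":-4},{"x":-0.035,"y":0.007,"z":0,"rx":0,"ry":0,"rz":-4},{"x":-0.035,"y":0.007,"z":-0.01,"rx":0,"ry":0,"rz":-4},{"x":-0.035,"y":0.007,"z":-0.03,"rx":0,"ry":0,"rz":-4},{"x":-0.02,"y":0.004,"z":-0.03,"rx":0,"ry":0,"rz":-3},{"x":-0.01,"y":0.002,"z":-0.02,"rx":0,"ry":0,"rz":-1}]'
python3 -m pendant '[{"x":0,"y":0,"z":0,"rx":0,"ry":0,"rz":0},{"x":0,"y":0,"z":0,"rx":0,"ry":0,"rz":0},{"x":0,"y":0,"z":0,"rx":0,"ry":0,"rz":0},{"x":0,"y":0,"z":0,"rx":0,"ry":0,"rz":0},{"x":0,"y":0,"z":0,"rx":0,"ry":0,"rz":0},{"x":0,"y":0,"z":0,"rx":0,"ry":0,"rz":0},{"x":0,"y":0,"z":0,"rx":0,"ry":0,"rz":0},{"x":0,"y":0,"z":0,"rx":0,"ry":0,"rz":0}]'
python3 - <<'E'
from h import *
np.save("w5.npy",viewer.camera_model("wrist"),allow_pickle=True)
im=viewer.snapshot("wrist"); t=viewer.snapshot("top"); 
o=np.zeros((600,800,3),np.uint8); o[:300,:400]=crop(im,157,120,200,150,2); o[:300,400:]=crop(t,190,70,100,75,4); o[300:,:400]=crop(viewer.snapshot("side"),150,110,100,75,4)
cv2.imwrite("pics/w5.png",o)
E
```

```text
clock: 19.4
tool_pos: [0.6543, -0.0404, 0.193]
ee_rot: [3.141, 0.0, 1.736]
wrist_force: [0.4, 0.6, 0.8]
finger_gap: 0.0878
grip_force: 0.0
clock: 20.4
tool_pos: [0.4331, 0.0028, 0.1011]
ee_rot: [-3.141, 0.0, 1.264]
wrist_force: [-0.2, 0.4, 0.1]
finger_gap: 0.0878
grip_force: 0.0
clock: 21.4
tool_pos: [0.4343, 0.0026, 0.1013]
ee_rot: [-3.141, 0.0, 1.265]
wrist_force: [-0.1, 0.6, 0.4]
finger_gap: 0.0878
grip_force: 0.0
```

View pics/w5.png

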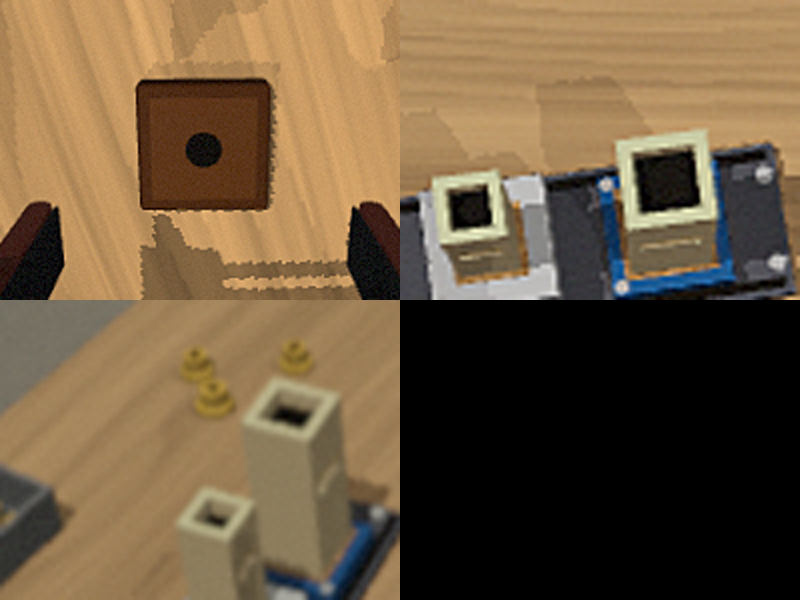

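Both pipes stand upright on their corks. The large cap's spot is at (204,149) and its edges are square to the tool.

Run:
```python
from h import *
m=np.load("w5.npy",allow_pickle=True).item()
f=lambda p:np.array(p)/2-.25+[157,120]
print(bp("wrist",f([(204,149)]),.016,m),rect(bp("wrist",f([(137,84),(270,81),(269,208),(141,209)]),.014,m)))
g=lambda p:(np.array(p)-[400,0])/4-.375+[190,70]
print(rect(bp("top",g([(431,178),(499,172),(507,237),(439,246)]),.146)))
print(rect(bp("top",g([(615,142),(707,131),(716,221),(625,229)]),.146)))
```

```text
[[0.43427212 0.00407143 0.016     ]] (array([0.4344, 0.0041]), array([0.0568, 0.0582, 0.0581, 0.0574]), array([ -16.3, -106.3,  162.9,   72.4]))
(array([0.6368, 0.0592]), array([0.0345, 0.0335, 0.0345, 0.0351]), array([ -83.8, -171.4,   98.8,    8.4]))
(array([ 0.6528, -0.0397]), array([0.0468, 0.0463, 0.0459, 0.0449]), array([ -82. , -173.3,   96.2,    7.8]))
```

```bash
python3 -m pendant '[{"x":0,"y":0.0015,"z":-0.015,"rx":0,"ry":0,"rz":0.5},{"x":0,"y":0,"z":-0.025,"rx":0,"ry":0,"rz":0},{"x":0,"y":0,"z":-0.025,"rx":0,"ry":0,"rz":0},{"x":0,"y":0,"z":-0.02,"rx":0,"ry":0,"rz":0},{"x":0,"y":0,"z":-0.009,"rx":0,"ry":0,"rz":0},{"x":0,"y":0,"z":-0.0035,"rx":0,"ry":0,"rz":0},{"x":0,"y":0,"z":0,"rx":0,"ry":0,"rz":0},{"x":0,"y":0,"z":0,"rx":0,"ry":0,"rz":0}]'
python3 -m pendant '[{"x":0,"y":0,"z":0,"rx":0,"ry":0,"rz":0},{"x":0,"y":0,"z":0,"rx":0,"ry":0,"rz":0},{"x":0,"y":0,"z":0,"rx":0,"ry":0,"rz":0},{"x":0,"y":0,"z":0,"rx":0,"ry":0,"rz":0},{"x":0,"y":0,"z":0,"rx":0,"ry":0,"rz":0},{"x":0,"y":0,"z":0,"rx":0,"ry":0,"rz":0},{"x":0,"y":0,"z":0,"rx":0,"ry":0,"rz":0},{"x":0,"y":0,"z":0,"rx":0,"ry":0,"rz":0}]' 0.3 10
```

```text
clock: 22.55
tool_pos: [0.4348, 0.0041, 0.0044]
ee_rot: [3.141, -0.0, 1.273]
wrist_force: [0.2, 0.8, 0.4]
finger_gap: 0.0876
grip_force: 0.0
clock: 23.55
tool_pos: [0.4344, 0.0041, 0.0039]
ee_rot: [3.141, -0.0, 1.273]
wrist_force: [-0.8, 0.2, 4.9]
finger_gap: 0.0582
grip_force: 10.0
```

```bash
python3 -m pendant '[{"x":0,"y":0,"z":0.02,"rx":0,"ry":0,"rz":0},{"x":0,"y":0,"z":0.04,"rx":0,"ry":0,"rz":0},{"x":0,"y":0,"z":0.045,"rx":0,"ry":0,"rz":0},{"x":0,"y":0,"z":0.045,"rx":0,"ry":0,"rz":0},{"x":0.01,"y":0,"z":0.035,"rx":0,"ry":0,"rz":2},{"x":0.02,"y":-0.004,"z":0.01,"rx":0,"ry":0,"rz":3},{"x":0.025,"y":-0.006,"z":0,"rx":0,"ry":0,"rz":3},{"x":0.03,"y":-0.006,"z":0,"rx":0,"ry":0,"rz":3}]'
python3 -m pendant '[{"x":0.03,"y":-0.006,"z":0,"rx":0,"ry":0,"rz":3},{"x":0.03,"y":-0.006,"z":0,"rx":0,"ry":0,"rz":3},{"x":0.03,"y":-0.006,"z":0,"rx":0,"ry":0,"rz":3},{"x":0.025,"y":-0.006,"z":0,"rx":0,"ry":0,"rz":3},{"x":0.015,"y":-0.004,"z":0,"rx":0,"ry":0,"rz":3},{"x":0.0046,"y":0,"z":0,"rx":0,"ry":0,"rz":0.6},{"x":0,"y":0,"z":0,"rx":0,"ry":0,"rz":0},{"x":0,"y":0,"z":0,"rx":0,"ry":0,"rz":0}]'
python3 - <<'E'
from h import *
np.save("w6.npy",viewer.camera_model("wrist"),allow_pickle=True)
im=viewer.snapshot("wrist"); o=np.zeros((600,800,3),np.uint8); o[:,:400]=crop(im,157,84,200,300,2); o[:300,400:]=crop(viewer.snapshot("side"),180,90,100,75,4)
cv2.imwrite("pics/w6.png",o)
E
```

```text
clock: 24.55
tool_pos: [0.5197, -0.0121, 0.1989]
ee_rot: [-3.141, 0.0, 1.467]
wrist_force: [0.4, 0.6, 0.2]
finger_gap: 0.0577
grip_force: 10.0
clock: 25.55
tool_pos: [0.6532, -0.0397, 0.1987]
ee_rot: [-3.141, -0.0, 1.737]
wrist_force: [-0.1, -0.2, -0.3]
finger_gap: 0.0579
grip_force: 10.0
```

View pics/w6.png

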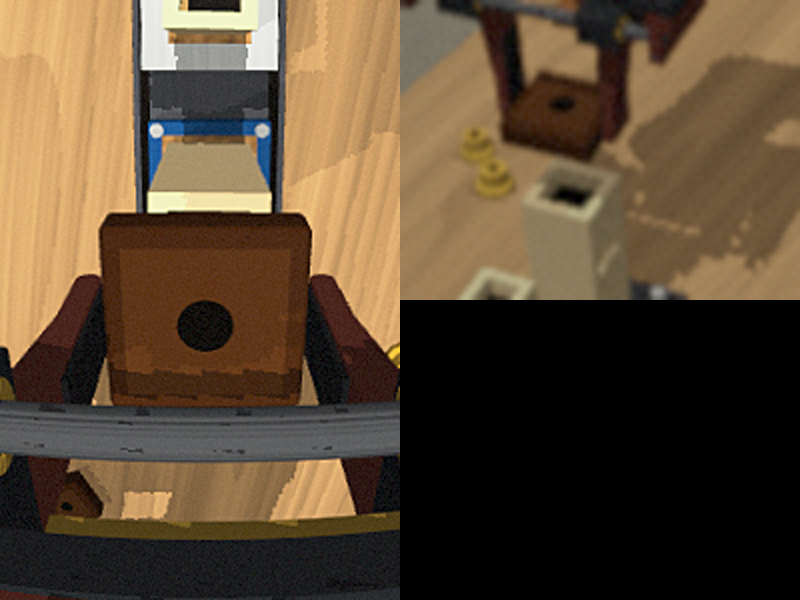

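The cap is held square, with its spot at (205,326). The pipe's far top edge runs from (150,193) to (271,193). Comparing the two:

Run:
```python
from h import *
m=np.load("w6.npy",allow_pickle=True).item()
f=lambda p:np.array(p)/2-.25+[157,84]
P=bp("wrist",f([(149,193),(271,193)]),.146,m)[:,:2]; e=P[1]-P[0]; L=np.hypot(*e); e/=L; n=np.array([e[1],-e[0]])
print(L,np.degrees(np.arctan2(e[1],e[0])),P.mean(0)+n*.023, bp("wrist",f([(205,326)]),.2108,m))
```

```text
0.04551672393771917 9.515270017801212 [ 0.65468354 -0.04030317] [[ 0.65274507 -0.0399404   0.2108    ]]
```

```bash
python3 -m pendant '[{"x":0.0013,"y":-0.0005,"z":-0.01,"rx":0,"ry":0,"rz":0},{"x":0,"y":0,"z":-0.015,"rx":0,"ry":0,"rz":0},{"x":0,"y":0,"z":-0.013,"rx":0,"ry":0,"rz":0},{"x":0,"y":0,"z":-0.006,"rx":0,"ry":0,"rz":0},{"x":0,"y":0,"z":-0.002,"rx":0,"ry":0,"rz":0},{"x":0,"y":0,"z":-0.001,"rx":0,"ry":0,"rz":0},{"x":0,"y":0,"z":-0.001,"rx":0,"ry":0,"rz":0},{"x":0,"y":0,"z":0,"rx":0,"ry":0,"rz":0}]'
python3 -m pendant '[{"x":0,"y":0,"z":-0.0005,"rx":0,"ry":0,"rz":0},{"x":0,"y":0,"z":-0.0005,"rx":0,"ry":0,"rz":0},{"x":0,"y":0,"z":0,"rx":0,"ry":0,"rz":0},{"x":0,"y":0,"z":0,"rx":0,"ry":0,"rz":0},{"x":0,"y":0,"z":0,"rx":0,"ry":0,"rz":0},{"x":0,"y":0,"z":0,"rx":0,"ry":0,"rz":0},{"x":0,"y":0,"z":0,"rx":0,"ry":0,"rz":0},{"x":0,"y":0,"z":0,"rx":0,"ry":0,"rz":0}]'
```

```text
clock: 26.65
tool_pos: [0.6554, -0.0405, 0.1512]
ee_rot: [3.141, 0.0, 1.738]
wrist_force: [-0.3, -0.7, -0.8]
finger_gap: 0.0582
grip_force: 10.0
clock: 27.65
tool_pos: [0.6554, -0.0405, 0.15]
ee_rot: [3.141, 0.0, 1.738]
wrist_force: [-0.3, -0.8, 0.4]
finger_gap: 0.0575
grip_force: 10.0
```

```bash
python3 -m pendant '[{"x":0,"y":0,"z":-0.0007,"rx":0,"ry":0,"rz":0},{"x":0,"y":0,"z":0,"rx":0,"ry":0,"rz":0},{"x":0,"y":0,"z":0,"rx":0,"ry":0,"rz":0},{"x":0,"y":0,"z":0,"rx":0,"ry":0,"rz":0},{"x":0,"y":0,"z":0,"rx":0,"ry":0,"rz":0},{"x":0,"y":0,"z":0,"rx":0,"ry":0,"rz":0},{"x":0,"y":0,"z":0,"rx":0,"ry":0,"rz":0},{"x":0,"y":0,"z":0,"rx":0,"ry":0,"rz":0}]'
python3 -m pendant '[{"x":0,"y":0,"z":0,"rx":0,"ry":0,"rz":0},{"x":0,"y":0,"z":0,"rx":0,"ry":0,"rz":0},{"x":0,"y":0,"z":0,"rx":0,"ry":0,"rz":0},{"x":0,"y":0,"z":0,"rx":0,"ry":0,"rz":0},{"x":0,"y":0,"z":0,"rx":0,"ry":0,"rz":0},{"x":0,"y":0,"z":0.01,"rx":0,"ry":0,"rz":0},{"x":0,"y":0,"z":0.02,"rx":0,"ry":0,"rz":0},{"x":0,"y":0,"z":0.02,"rx":0,"ry":0,"rz":0}]' 1 10
python3 -m pendant '[{"x":-0.004,"y":-0.02,"z":0,"rx":0,"ry":0,"rz":3},{"x":-0.009,"y":-0.035,"z":0,"rx":0,"ry":0,"rz":3.5},{"x":-0.009,"y":-0.04,"z":0,"rx":0,"ry":0,"rz":3.5},{"x":-0.01,"y":-0.042,"z":-0.01,"rx":0,"ry":0,"rz":3.5},{"x":-0.01,"y":-0.042,"z":-0.025,"rx":0,"ry":0,"rz":3.5},{"x":-0.01,"y":-0.042,"z":-0.025,"rx":0,"ry":0,"rz":3.5},{"x":-0.009,"y":-0.035,"z":-0.025,"rx":0,"ry":0,"rz":3.5},{"x":-0.006,"y":-0.022,"z":-0.015,"rx":0,"ry":0,"rz":2.5}]'
python3 -m pendant '[{"x":0,"y":0,"z":0,"rx":0,"ry":0,"rz":0},{"x":0,"y":0,"z":0,"rx":0,"ry":0,"rz":0},{"x":0,"y":0,"z":0,"rx":0,"ry":0,"rz":0},{"x":0,"y":0,"z":0,"rx":0,"ry":0,"rz":0},{"x":0,"y":0,"z":0,"rx":0,"ry":0,"rz":0},{"x":0,"y":0,"z":0,"rx":0,"ry":0,"rz":0},{"x":0,"y":0,"z":0,"rx":0,"ry":0,"rz":0},{"x":0,"y":0,"z":0,"rx":0,"ry":0,"rz":0}]'
python3 - <<'E'
from h import *
np.save("w7.npy",viewer.camera_model("wrist"),allow_pickle=True)
im=viewer.snapshot("wrist"); t=viewer.snapshot("top"); 
o=np.zeros((600,800,3),np.uint8); o[:300,:400]=crop(im,157,120,200,150,2); o[:300,400:]=crop(t,190,70,100,75,4); o[300:,:400]=crop(viewer.snapshot("side"),150,110,100,75,4)
cv2.imwrite("pics/w7.png",o)
E
```

```text
clock: 28.65
tool_pos: [0.6554, -0.0405, 0.15]
ee_rot: [3.141, 0.0, 1.738]
wrist_force: [-1.8, -0.1, 6.7]
finger_gap: 0.058
grip_force: 10.0
clock: 29.65
tool_pos: [0.6557, -0.0405, 0.2013]
ee_rot: [3.14, 0.0, 1.738]
wrist_force: [0.1, -0.2, 0.1]
finger_gap: 0.0877
grip_force: 0.0
clock: 30.65
tool_pos: [0.5879, -0.3204, 0.0996]
ee_rot: [3.141, 0.001, 2.2]
wrist_force: [0.8, 0.7, 0.2]
finger_gap: 0.0879
grip_force: 0.0
clock: 31.65
tool_pos: [0.5882, -0.3185, 0.0991]
ee_rot: [-3.142, -0.0, 2.2]
wrist_force: [0.5, 0.0, 1.1]
finger_gap: 0.0877
grip_force: 0.0
```

View pics/w7.png

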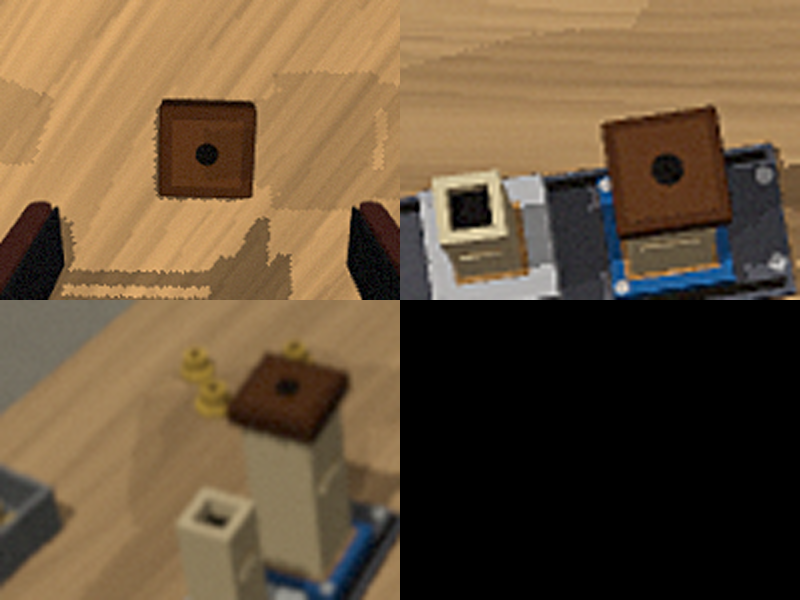

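The large cap sits flat and central on the long pipe. The small cap's spot is at (207,154), and it is nearly square to the tool.

Run:
```python
from h import *
m=np.load("w7.npy",allow_pickle=True).item()
f=lambda p:np.array(p)/2-.25+[157,120]
print(bp("wrist",f([(207,154)]),.016,m),rect(bp("wrist",f([(160,104),(256,106),(252,198),(158,195)]),.014,m)))
```

```text
[[ 0.58808337 -0.3181974   0.016     ]] (array([ 0.5877, -0.318 ]), array([0.0409, 0.042 , 0.0419, 0.0414]), array([  34.8,  -55. , -145.9,  123.5]))
```

```bash
python3 -m pendant '[{"x":0,"y":0.0003,"z":-0.015,"rx":0,"ry":0,"rz":-1.4},{"x":0,"y":0,"z":-0.025,"rx":0,"ry":0,"rz":0},{"x":0,"y":0,"z":-0.025,"rx":0,"ry":0,"rz":0},{"x":0,"y":0,"z":-0.02,"rx":0,"ry":0,"rz":0},{"x":0,"y":0,"z":-0.008,"rx":0,"ry":0,"rz":0},{"x":0,"y":0,"z":-0.002,"rx":0,"ry":0,"rz":0},{"x":0,"y":0,"z":0,"rx":0,"ry":0,"rz":0},{"x":0,"y":0,"z":0,"rx":0,"ry":0,"rz":0}]'
python3 -m pendant '[{"x":0,"y":0,"z":0,"rx":0,"ry":0,"rz":0},{"x":0,"y":0,"z":0,"rx":0,"ry":0,"rz":0},{"x":0,"y":0,"z":0,"rx":0,"ry":0,"rz":0},{"x":0,"y":0,"z":0,"rx":0,"ry":0,"rz":0},{"x":0,"y":0,"z":0,"rx":0,"ry":0,"rz":0},{"x":0,"y":0,"z":0,"rx":0,"ry":0,"rz":0},{"x":0,"y":0,"z":0,"rx":0,"ry":0,"rz":0},{"x":0,"y":0,"z":0,"rx":0,"ry":0,"rz":0}]' 0.2 10
```

```text
clock: 32.8
tool_pos: [0.5888, -0.3185, 0.0051]
ee_rot: [3.141, 0.001, 2.176]
wrist_force: [-0.2, 0.3, -0.6]
finger_gap: 0.088
grip_force: 0.0
clock: 33.8
tool_pos: [0.5882, -0.3181, 0.0041]
ee_rot: [-3.142, -0.0, 2.176]
wrist_force: [0.4, 0.7, -1.1]
finger_gap: 0.0418
grip_force: 10.0
```

```bash
python3 -m pendant '[{"x":0,"y":0,"z":0.025,"rx":0,"ry":0,"rz":0},{"x":0,"y":0,"z":0.045,"rx":0,"ry":0,"rz":0},{"x":0,"y":0,"z":0.045,"rx":0,"ry":0,"rz":0},{"x":0,"y":0,"z":0.045,"rx":0,"ry":0,"rz":0},{"x":0,"y":0.01,"z":0.04,"rx":0,"ry":0,"rz":-2},{"x":0.003,"y":0.025,"z":0.015,"rx":0,"ry":0,"rz":-2},{"x":0.004,"y":0.03,"z":0,"rx":0,"ry":0,"rz":-2},{"x":0.004,"y":0.032,"z":0,"rx":0,"ry":0,"rz":-2}]'
python3 -m pendant '[{"x":0.005,"y":0.036,"z":0,"rx":0,"ry":0,"rz":-2},{"x":0.005,"y":0.036,"z":0,"rx":0,"ry":0,"rz":-2},{"x":0.005,"y":0.036,"z":0,"rx":0,"ry":0,"rz":-2},{"x":0.005,"y":0.036,"z":0,"rx":0,"ry":0,"rz":-2},{"x":0.005,"y":0.036,"z":0,"rx":0,"ry":0,"rz":-2},{"x":0.005,"y":0.036,"z":0,"rx":0,"ry":0,"rz":-2},{"x":0.005,"y":0.036,"z":0,"rx":0,"ry":0,"rz":-2},{"x":0.004,"y":0.0274,"z":0,"rx":0,"ry":0,"rz":-3.2}]'
python3 -m pendant '[{"x":0,"y":0,"z":-0.005,"rx":0,"ry":0,"rz":0},{"x":0,"y":0,"z":-0.005,"rx":0,"ry":0,"rz":0},{"x":0,"y":0,"z":-0.005,"rx":0,"ry":0,"rz":0},{"x":0,"y":0,"z":-0.005,"rx":0,"ry":0,"rz":0},{"x":0,"y":0,"z":0,"rx":0,"ry":0,"rz":0},{"x":0,"y":0,"z":0,"rx":0,"ry":0,"rz":0},{"x":0,"y":0,"z":0,"rx":0,"ry":0,"rz":0},{"x":0,"y":0,"z":0,"rx":0,"ry":0,"rz":0}]'
python3 - <<'E'
from h import *
print(arm.get_state()["tool_pos"])
np.save("w8.npy",viewer.camera_model("wrist"),allow_pickle=True)
im=viewer.snapshot("wrist"); o=np.zeros((600,800,3),np.uint8); o[:,:400]=crop(im,157,84,200,300,2); o[:300,400:]=crop(viewer.snapshot("side"),160,110,100,75,4)
cv2.imwrite("pics/w8.png",o)
E
```

```text
clock: 34.8
tool_pos: [0.5993, -0.2205, 0.2196]
ee_rot: [3.141, 0.001, 2.034]
wrist_force: [-0.6, 0.0, 0.1]
finger_gap: 0.0418
grip_force: 10.0
clock: 35.8
tool_pos: [0.6382, 0.0598, 0.2192]
ee_rot: [-3.141, -0.0, 1.735]
wrist_force: [0.5, 1.2, 0.8]
finger_gap: 0.0422
grip_force: 10.0
clock: 36.8
tool_pos: [0.6384, 0.0583, 0.1994]
ee_rot: [3.141, 0.0, 1.736]
wrist_force: [0.1, 1.7, -1.0]
finger_gap: 0.0421
grip_force: 10.0
[0.6383579  0.0582887  0.19936595]
```

View pics/w8.png

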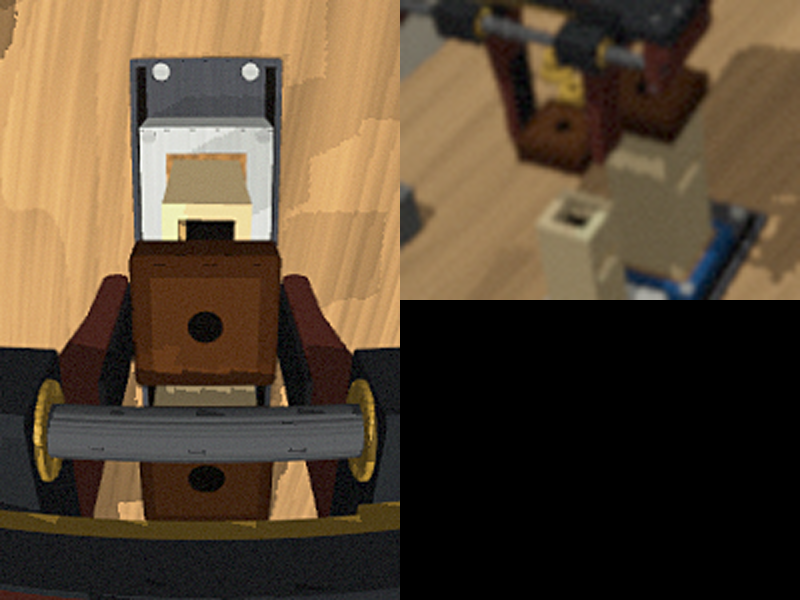

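The small cap is square in the grip, with its spot at (205,327). The short pipe's far top edge runs from (161,204) to (252,204).

Run:
```python
from h import *
m=np.load("w8.npy",allow_pickle=True).item()
f=lambda p:np.array(p)/2-.25+[157,84]
P=bp("wrist",f([(161,204),(252,204)]),.146,m)[:,:2]; e=P[1]-P[0]; L=np.hypot(*e); e/=L; n=np.array([e[1],-e[0]])
print(L,np.degrees(np.arctan2(e[1],e[0])),P.mean(0)+n*.017, bp("wrist",f([(205,327)]),.2113,m))
```

```text
0.034166094759662646 9.416313747331241 [0.63831674 0.05904466] [[0.63793334 0.05769542 0.2113    ]]
```

```bash
python3 -m pendant '[{"x":0,"y":0.0008,"z":-0.01,"rx":0,"ry":0,"rz":0},{"x":0,"y":0,"z":-0.015,"rx":0,"ry":0,"rz":0},{"x":0,"y":0,"z":-0.013,"rx":0,"ry":0,"rz":0},{"x":0,"y":0,"z":-0.006,"rx":0,"ry":0,"rz":0},{"x":0,"y":0,"z":-0.003,"rx":0,"ry":0,"rz":0},{"x":0,"y":0,"z":-0.001,"rx":0,"ry":0,"rz":0},{"x":0,"y":0,"z":0,"rx":0,"ry":0,"rz":0},{"x":0,"y":0,"z":0,"rx":0,"ry":0,"rz":0}]'
python3 -m pendant '[{"x":0,"y":0,"z":-0.0005,"rx":0,"ry":0,"rz":0},{"x":0,"y":0,"z":-0.0005,"rx":0,"ry":0,"rz":0},{"x":0,"y":0,"z":-0.0004,"rx":0,"ry":0,"rz":0},{"x":0,"y":0,"z":0,"rx":0,"ry":0,"rz":0},{"x":0,"y":0,"z":0,"rx":0,"ry":0,"rz":0},{"x":0,"y":0,"z":0,"rx":0,"ry":0,"rz":0},{"x":0,"y":0,"z":0,"rx":0,"ry":0,"rz":0},{"x":0,"y":0,"z":0,"rx":0,"ry":0,"rz":0}]'
```

```text
clock: 37.9
tool_pos: [0.6385, 0.0591, 0.1516]
ee_rot: [3.141, 0.0, 1.736]
wrist_force: [-0.4, 0.2, -0.3]
finger_gap: 0.0418
grip_force: 10.0
clock: 38.9
tool_pos: [0.6384, 0.0591, 0.1501]
ee_rot: [3.141, 0.0, 1.736]
wrist_force: [-2.2, 0.5, 4.9]
finger_gap: 0.0415
grip_force: 10.0
```

```bash
python3 -m pendant '[{"x":0,"y":0,"z":0,"rx":0,"ry":0,"rz":0},{"x":0,"y":0,"z":0,"rx":0,"ry":0,"rz":0},{"x":0,"y":0,"z":0,"rx":0,"ry":0,"rz":0},{"x":0,"y":0,"z":0,"rx":0,"ry":0,"rz":0},{"x":0,"y":0,"z":0,"rx":0,"ry":0,"rz":0},{"x":0,"y":0,"z":0.01,"rx":0,"ry":0,"rz":0},{"x":0,"y":0,"z":0.02,"rx":0,"ry":0,"rz":0},{"x":0,"y":0,"z":0.02,"rx":0,"ry":0,"rz":0}]' 1 10
python3 -m pendant '[{"x":-0.01,"y":0.015,"z":0,"rx":0,"ry":0,"rz":0},{"x":-0.025,"y":0.034,"z":0,"rx":0,"ry":0,"rz":-1.5},{"x":-0.03,"y":0.038,"z":0,"rx":0,"ry":0,"rz":-2},{"x":-0.03,"y":0.038,"z":0,"rx":0,"ry":0,"rz":-2},{"x":-0.03,"y":0.038,"z":0,"rx":0,"ry":0,"rz":-2},{"x":-0.03,"y":0.038,"z":-0.01,"rx":0,"ry":0,"rz":-2},{"x":-0.02,"y":0.028,"z":-0.03,"rx":0,"ry":0,"rz":-1},{"x":-0.01,"y":0.0147,"z":-0.03,"rx":0,"ry":0,"rz":0}]'
python3 -m pendant '[{"x":0,"y":0,"z":0,"rx":0,"ry":0,"rz":0},{"x":0,"y":0,"z":0,"rx":0,"ry":0,"rz":0},{"x":0,"y":0,"z":0,"rx":0,"ry":0,"rz":0},{"x":0,"y":0,"z":0,"rx":0,"ry":0,"rz":0},{"x":0,"y":0,"z":0,"rx":0,"ry":0,"rz":0},{"x":0,"y":0,"z":0,"rx":0,"ry":0,"rz":0},{"x":0,"y":0,"z":0,"rx":0,"ry":0,"rz":0},{"x":0,"y":0,"z":0,"rx":0,"ry":0,"rz":0}]'
python3 - <<'E'
from h import *
np.save("w9.npy",viewer.camera_model("wrist"),allow_pickle=True)
im=viewer.snapshot("wrist"); t=viewer.snapshot("top"); cv2.imwrite("wt.png",t[:,:,::-1])
o=np.zeros((600,800,3),np.uint8); o[:,:400]=crop(im,157,20,200,300,2); o[:300,400:]=crop(t,190,70,100,75,4); o[300:,400:]=crop(viewer.snapshot("side"),150,110,100,75,4)
cv2.imwrite("pics/w9.png",o)
E
```

```text
clock: 39.9
tool_pos: [0.6387, 0.0591, 0.2019]
ee_rot: [3.14, 0.0, 1.736]
wrist_force: [-0.2, -0.1, -1.3]
finger_gap: 0.0878
grip_force: 0.0
clock: 40.9
tool_pos: [0.451, 0.3046, 0.1293]
ee_rot: [3.141, -0.001, 1.555]
wrist_force: [0.6, 0.1, -0.1]
finger_gap: 0.0879
grip_force: 0.0
clock: 41.9
tool_pos: [0.4532, 0.3027, 0.1297]
ee_rot: [-3.141, 0.0, 1.553]
wrist_force: [-0.5, -0.6, 0.4]
finger_gap: 0.0879
grip_force: 0.0
```

View pics/w9.png

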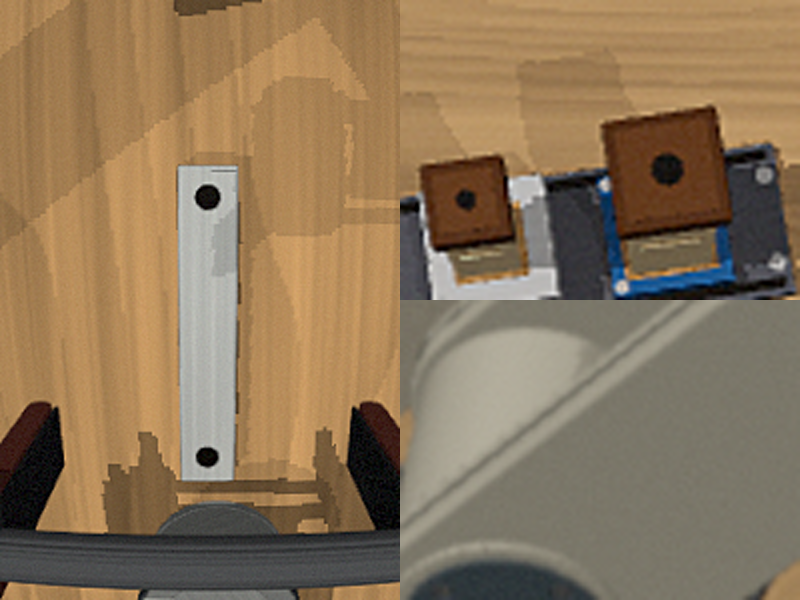

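Both caps are on square: their spots are at (466,200) and (667,169) in the top-view tile. The bar's corners are (177,166), (238,167), (235,481) and (182,480).

Run:
```python
from h import *
m=np.load("w9.npy",allow_pickle=True).item()
f=lambda p:np.array(p)/2-.25+[157,20]
print(rect(bp("wrist",f([(177,166),(238,167),(235,481),(182,480)]),.018,m)), bp("wrist",f([(207,197),(207,457)]),.018,m))
g=lambda p:(np.array(p)-[400,0])/4-.375+[190,70]
print(bp("top",g([(466,200),(667,169)]),.162))
```

```text
(array([0.4544, 0.3036]), array([0.0277, 0.1583, 0.0277, 0.1581]), array([ -2. , -90.8, 177.6,  89.2])) [[0.45504808 0.36857134 0.018     ]
 [0.45270964 0.23845168 0.018     ]]
[[ 0.63726294  0.0588562   0.162     ]
 [ 0.65477826 -0.04026479  0.162     ]]
```

```bash
python3 -m pendant '[{"x":0.0008,"y":0.0008,"z":-0.02,"rx":0,"ry":0,"rz":0},{"x":0,"y":0,"z":-0.03,"rx":0,"ry":0,"rz":0},{"x":0,"y":0,"z":-0.03,"rx":0,"ry":0,"rz":0},{"x":0,"y":0,"z":-0.03,"rx":0,"ry":0,"rz":0},{"x":0,"y":0,"z":-0.012,"rx":0,"ry":0,"rz":0},{"x":0,"y":0,"z":-0.0037,"rx":0,"ry":0,"rz":0},{"x":0,"y":0,"z":0,"rx":0,"ry":0,"rz":0},{"x":0,"y":0,"z":0,"rx":0,"ry":0,"rz":0}]'
python3 -m pendant '[{"x":0,"y":0,"z":0,"rx":0,"ry":0,"rz":0},{"x":0,"y":0,"z":0,"rx":0,"ry":0,"rz":0},{"x":0,"y":0,"z":0,"rx":0,"ry":0,"rz":0},{"x":0,"y":0,"z":0,"rx":0,"ry":0,"rz":0},{"x":0,"y":0,"z":0,"rx":0,"ry":0,"rz":0},{"x":0,"y":0,"z":0,"rx":0,"ry":0,"rz":0},{"x":0,"y":0,"z":0,"rx":0,"ry":0,"rz":0},{"x":0,"y":0,"z":0,"rx":0,"ry":0,"rz":0}]' 0.1 40
```

```text
clock: 43.05
tool_pos: [0.4547, 0.304, 0.005]
ee_rot: [3.14, -0.001, 1.553]
wrist_force: [1.1, -0.1, 0.4]
finger_gap: 0.0879
grip_force: 0.0
clock: 44.05
tool_pos: [0.4541, 0.3036, 0.004]
ee_rot: [3.142, -0.0, 1.553]
wrist_force: [0.8, 0.3, -0.5]
finger_gap: 0.0275
grip_force: 40.0
```

```bash
python3 -m pendant '[{"x":0,"y":0,"z":0.015,"rx":0,"ry":0,"rz":0},{"x":0,"y":0,"z":0.03,"rx":0,"ry":0,"rz":0},{"x":0,"y":0,"z":0.04,"rx":0,"ry":0,"rz":0},{"x":0,"y":0,"z":0.04,"rx":0,"ry":0,"rz":0},{"x":0,"y":0,"z":0.04,"rx":0,"ry":0,"rz":0},{"x":0,"y":0,"z":0.035,"rx":0,"ry":0,"rz":0},{"x":0,"y":0,"z":0.02,"rx":0,"ry":0,"rz":0},{"x":0,"y":0,"z":0,"rx":0,"ry":0,"rz":0}]'
python3 -m pendant '[{"x":0.006,"y":-0.01,"z":0,"rx":0,"ry":0,"rz":0.5},{"x":0.013,"y":-0.018,"z":0,"rx":0,"ry":0,"rz":1},{"x":0.018,"y":-0.028,"z":0,"rx":0,"ry":0,"rz":1},{"x":0.018,"y":-0.028,"z":0,"rx":0,"ry":0,"rz":1},{"x":0.018,"y":-0.028,"z":0,"rx":0,"ry":0,"rz":1},{"x":0.018,"y":-0.028,"z":0,"rx":0,"ry":0,"rz":1},{"x":0.018,"y":-0.028,"z":0,"rx":0,"ry":0,"rz":1},{"x":0.018,"y":-0.028,"z":0,"rx":0,"ry":0,"rz":1}]'
python3 -m pendant '[{"x":0.018,"y":-0.028,"z":0,"rx":0,"ry":0,"rz":1},{"x":0.018,"y":-0.028,"z":0,"rx":0,"ry":0,"rz":1},{"x":0.016,"y":-0.022,"z":0,"rx":0,"ry":0,"rz":1},{"x":0.01,"y":-0.014,"z":0,"rx":0,"ry":0,"rz":0},{"x":0.0034,"y":-0.0065,"z":0,"rx":0,"ry":0,"rz":0},{"x":0,"y":0,"z":0,"rx":0,"ry":0,"rz":0},{"x":0,"y":0,"z":0,"rx":0,"ry":0,"rz":0},{"x":0,"y":0,"z":0,"rx":0,"ry":0,"rz":0}]'
python3 -m pendant '[{"x":0,"y":0,"z":-0.015,"rx":0,"ry":0,"rz":0},{"x":0,"y":0,"z":-0.015,"rx":0,"ry":0,"rz":0},{"x":0,"y":0,"z":-0.01,"rx":0,"ry":0,"rz":0},{"x":0,"y":0,"z":-0.005,"rx":0,"ry":0,"rz":0},{"x":0,"y":0,"z":0,"rx":0,"ry":0,"rz":0},{"x":0,"y":0,"z":0,"rx":0,"ry":0,"rz":0},{"x":0,"y":0,"z":0,"rx":0,"ry":0,"rz":0},{"x":0,"y":0,"z":0,"rx":0,"ry":0,"rz":0}]'
python3 - <<'E'
from h import *
np.save("w10.npy",viewer.camera_model("wrist"),allow_pickle=True)
im=viewer.snapshot("wrist")
o=np.zeros((600,800,3),np.uint8); o[:,:400]=crop(im,157,60,200,300,2); o[:300,400:]=crop(viewer.snapshot("side"),170,110,100,75,4)
cv2.imwrite("pics/w10.png",o)
E
```

```text
clock: 45.05
tool_pos: [0.4544, 0.3038, 0.2259]
ee_rot: [3.139, -0.002, 1.553]
wrist_force: [0.4, 1.0, -5.6]
finger_gap: 0.0273
grip_force: 40.0
clock: 46.05
tool_pos: [0.5806, 0.1056, 0.2222]
ee_rot: [-3.138, 0.0, 1.684]
wrist_force: [-0.2, 0.4, -5.2]
finger_gap: 0.0278
grip_force: 40.0
clock: 47.05
tool_pos: [0.6461, 0.0098, 0.2242]
ee_rot: [-3.142, -0.0, 1.737]
wrist_force: [1.4, 0.6, -5.4]
finger_gap: 0.028
grip_force: 40.0
clock: 48.05
tool_pos: [0.6466, 0.009, 0.1795]
ee_rot: [3.141, 0.0, 1.736]
wrist_force: [0.2, -0.4, -4.7]
finger_gap: 0.0274
grip_force: 40.0
```

View pics/w10.png

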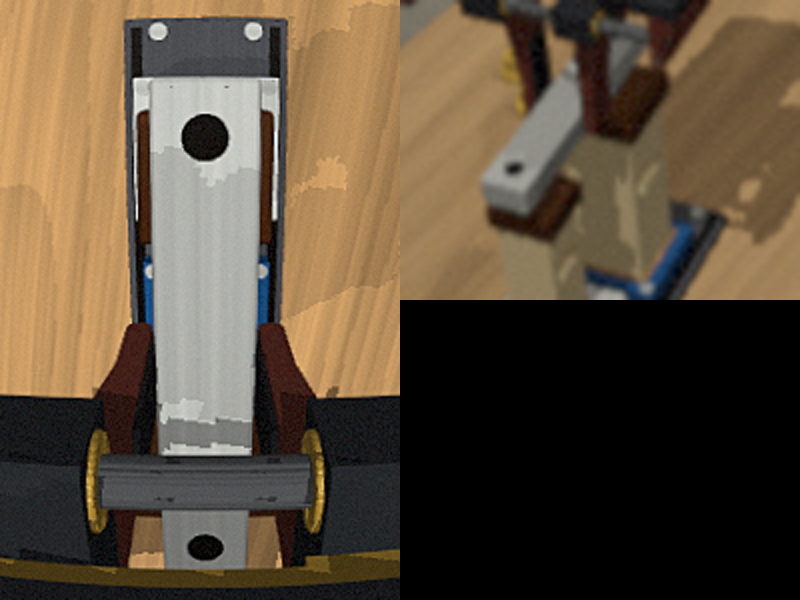

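The bar is in line and central over both caps, about 13 mm above them. Lowering gently.

```bash
python3 -m pendant '[{"x":0,"y":0,"z":-0.004,"rx":0,"ry":0,"rz":0},{"x":0,"y":0,"z":-0.003,"rx":0,"ry":0,"rz":0},{"x":0,"y":0,"z":-0.002,"rx":0,"ry":0,"rz":0},{"x":0,"y":0,"z":-0.001,"rx":0,"ry":0,"rz":0},{"x":0,"y":0,"z":-0.001,"rx":0,"ry":0,"rz":0},{"x":0,"y":0,"z":-0.0005,"rx":0,"ry":0,"rz":0},{"x":0,"y":0,"z":0,"rx":0,"ry":0,"rz":0},{"x":0,"y":0,"z":0,"rx":0,"ry":0,"rz":0}]'
python3 -m pendant '[{"x":0,"y":0,"z":-0.0005,"rx":0,"ry":0,"rz":0},{"x":0,"y":0,"z":-0.0005,"rx":0,"ry":0,"rz":0},{"x":0,"y":0,"z":-0.0005,"rx":0,"ry":0,"rz":0},{"x":0,"y":0,"z":0,"rx":0,"ry":0,"rz":0},{"x":0,"y":0,"z":0,"rx":0,"ry":0,"rz":0},{"x":0,"y":0,"z":0,"rx":0,"ry":0,"rz":0},{"x":0,"y":0,"z":0,"rx":0,"ry":0,"rz":0},{"x":0,"y":0,"z":0,"rx":0,"ry":0,"rz":0}]'
```

```text
clock: 49.15
tool_pos: [0.6465, 0.009, 0.1676]
ee_rot: [3.142, 0.0, 1.736]
wrist_force: [0.6, -0.7, -4.4]
finger_gap: 0.0283
grip_force: 40.0
clock: 50.15
tool_pos: [0.6465, 0.0091, 0.1661]
ee_rot: [-3.142, -0.0, 1.736]
wrist_force: [0.2, 0.2, -4.1]
finger_gap: 0.0278
grip_force: 40.0
```

```bash
python3 -m pendant '[{"x":0,"y":0,"z":-0.0005,"rx":0,"ry":0,"rz":0},{"x":0,"y":0,"z":-0.0003,"rx":0,"ry":0,"rz":0},{"x":0,"y":0,"z":0,"rx":0,"ry":0,"rz":0},{"x":0,"y":0,"z":0,"rx":0,"ry":0,"rz":0},{"x":0,"y":0,"z":0,"rx":0,"ry":0,"rz":0},{"x":0,"y":0,"z":0,"rx":0,"ry":0,"rz":0},{"x":0,"y":0,"z":0,"rx":0,"ry":0,"rz":0},{"x":0,"y":0,"z":0,"rx":0,"ry":0,"rz":0}]'
```

```text
clock: 51.15
tool_pos: [0.6467, 0.0091, 0.1661]
ee_rot: [3.141, 0.0, 1.736]
wrist_force: [-2.6, -0.4, 5.4]
finger_gap: 0.028
grip_force: 40.0
```

Seated. Next: release, rise clear and check with code only (all 14 views are used).

```bash
python3 -m pendant '[{"x":0,"y":0,"z":0,"rx":0,"ry":0,"rz":0},{"x":0,"y":0,"z":0,"rx":0,"ry":0,"rz":0},{"x":0,"y":0,"z":0,"rx":0,"ry":0,"rz":0},{"x":0,"y":0,"z":0,"rx":0,"ry":0,"rz":0},{"x":0,"y":0,"z":0,"rx":0,"ry":0,"rz":0},{"x":0,"y":0,"z":0,"rx":0,"ry":0,"rz":0},{"x":0,"y":0,"z":0.01,"rx":0,"ry":0,"rz":0},{"x":0,"y":0,"z":0.02,"rx":0,"ry":0,"rz":0}]' 1 10
python3 -m pendant '[{"x":0,"y":0,"z":0.03,"rx":0,"ry":0,"rz":0},{"x":-0.02,"y":0,"z":0.03,"rx":0,"ry":0,"rz":0},{"x":-0.04,"y":0,"z":0.01,"rx":0,"ry":0,"rz":0},{"x":-0.04,"y":0,"z":0,"rx":0,"ry":0,"rz":0},{"x":-0.04,"y":0,"z":0,"rx":0,"ry":0,"rz":0},{"x":-0.04,"y":0,"z":0,"rx":0,"ry":0,"rz":0},{"x":-0.02,"y":0,"z":0,"rx":0,"ry":0,"rz":0},{"x":0,"y":0,"z":0,"rx":0,"ry":0,"rz":0}]'
python3 - <<'E'
from h import *
t=viewer.snapshot("top").astype(int)
# bright grey bar pixels in the jig area
y0,y1,x0,x1=90,150,180,300; c=t[y0:y1,x0:x1]; k=((c.max(2)-c.min(2)<25)&(c.mean(2)>110)).astype(np.uint8)
cs,_=cv2.findContours(k,cv2.RETR_EXTERNAL,cv2.CHAIN_APPROX_NONE)
for q in sorted(cs,key=cv2.contourArea)[-2:]:
    b=cv2.boxPoints(cv2.minAreaRect(q))+[x0,y0]; print(cv2.contourArea(q),rect(bp("top",b,.18)))
E
```

```text
clock: 52.15
tool_pos: [0.6461, 0.0091, 0.1958]
ee_rot: [-3.14, -0.0, 1.736]
wrist_force: [-0.1, -0.1, 0.6]
finger_gap: 0.0881
grip_force: 0.0
clock: 53.15
tool_pos: [0.4461, 0.0091, 0.2668]
ee_rot: [3.139, 0.0, 1.736]
wrist_force: [-0.0, -0.3, 1.4]
finger_gap: 0.088
grip_force: 0.0
275.0 (array([0.6016, 0.0439]), array([0.0607, 0.0393, 0.0605, 0.0393]), array([ -80.6, -170.5,   99.4,    9.9]))
1041.0 (array([0.6451, 0.0096]), array([0.1592, 0.0272, 0.1588, 0.0272]), array([ -80.5, -170.8,   99.5,   10.1]))
```

```bash
python3 -c "
from cell import arm
print(arm.close_job())"
```

```text
the job is handed in; nothing more can be done
None
```

I handed the job in at about 53 s: both pipes, both caps and the press bar are in place and released. My last check put the bar within about 2 mm and 1° of the jig's centre line. The hand-in returned no verdict, and I did not re-measure the bell and canister.

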